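# Sort out the amplifier lay-out: swap the parts back onto their own mountings

## Task

The four amplifier parts laid out on the test box deck are sitting on each other's mountings. Swap them round, using the empty blank plate as a parking spot, until each is upright and centred on its own: the transformer bell squared up on the square cork gasket, the can capacitor on the three-eared clamp flange, the copper bus bar lying along the long brown insulating strip and the knob cap on the round dial plate. Set each part down without dropping it or knocking any over, and leave the solder spool where it stands.

Things in the scene. Friction and masses are not known exactly. Their poses are not given: they have to be found in the camera images.
- bell_center (a point): Loose transformer in grey steel end bells, about 0.55 kg: upright dark laminated core 24 (x) x 54 (y) x 56 (z) mm, a rounded grey bell on each x side, 58 mm over both. Grip it across y on the core's flat faces (54 mm apart, full height). Point: its centre, 28 mm above its underside, z up. Belongs on the cork gasket, sides parallel to it (any quarter turn). Starts on the strip or the dial plate
- capacitor_center (a point): Loose can capacitor, about 90 g: an upright grey cylinder, 35 mm diameter, 55 mm tall, bright aluminium top with a cross score. Point: its centre, 27.5 mm above its underside; z up when upright, yaw meaningless. Belongs on the three-eared flange. Starts on the dial plate or the strip
- busbar_center (a point): Loose flat copper bus bar, about 0.25 kg, 22 (x) x 110 (y) x 12 (z) mm, lying flat. Grip it across x (22 mm). Point: its centre, 6 mm above its underside. Belongs on the brown strip, its length (y) along the strip's length, either way round. Starts on the gasket or the flange
- knobcap_center (a point): Loose black plastic knob cap, about 35 g: a squat cylinder, 39 mm diameter, 24 mm tall, with a white pointer line on top. Point: its centre, 12 mm above its underside; stands with z up, any yaw will do. Belongs on the round dial plate. Starts on the flange or the gasket
- gasket_top (a point): Mounting of the transformer bell: square cork gasket 96 x 96 mm, 3 mm thick, fixed on the flat deck, with four dark screw holes. Point: centre of its upper face, 73 mm above the desktop (so are the other mountings' points); x and y parallel to its sides, z up
- flange_top (a point): Mounting of the capacitor: flat black clamp flange, a 62 mm disc with three rounded ears reaching 53 mm from its centre, 3 mm thick, fixed on the deck. Point: centre of its upper face
- strip_top (a point): Mounting of the bus bar: long brown insulating strip 44 (x) x 140 (y) mm, 3 mm thick, fixed on the deck, with two flush brass discs. Point: centre of its upper face; y along its length
- dial_top (a point): Mounting of the knob cap: round aluminium dial plate, 92 mm diameter, with black tick marks round its edge, 3 mm thick, fixed on the deck. Point: centre of its upper face
- blank_top (a point): The free spot: plain square aluminium blank plate 100 x 100 mm, 3 mm thick, fixed on the deck, empty at the start and at the end. Point: centre of its upper face; x and y parallel to its sides, about parallel to the test box
- spool_center (a point): Loose white-flanged solder spool, 52 mm diameter, 40 mm tall, standing on the deck; leave it alone. Point: its centre, 20 mm above the deck. Spool, mountings and blank plate form a grid of 2 rows (140 mm apart, away from the robot) by 3 (155 mm apart, sideways). A toggle, lamp and posts up to 30 mm tall stand at the deck's right-hand edge, 115 mm outside the right-hand spots' centres
Not all that is in view belongs to the job. What is shaped like the part that bears bell_center but pink or yellow is not meant.

How it is judged:
By the outcome, as a careful person would: the job done as asked, in the order asked, and still so for the second after the job is handed in, with the robot touching nothing.
It also fails if it takes over 120 s, if anything falls off the work surface, if the arm or the gripper's body presses on something with over 40 N, if the wrist force passes 120 N, or if a joint passes its speed limit or range.

## Robot

A 7-joint arm with a two-finger parallel gripper is mounted at the origin on the work surface. World frame = base frame: x ahead of the robot, y to its left, z up, the work surface at z = 0. Lengths are in m, angles in rad, forces in N, time in s.
With the tool pointing down it reaches from about 0.375 to 0.925 m from the base axis. Payload 3.1 kg.
Tool frame: the origin (TCP) lies midway between the tips of the shut fingers; the grasp point (between the pads) lies 19 mm behind it; x points along the fingers, y is the direction in which the jaws open and shut, and the axes are right-handed (so a half turn about x gives the same grasp; the last joint's range is limited). The gripper opens to 85 mm and grips with 20 to 120 N. Pads are 22 mm wide; open, the fingers measure 114 mm over their backs; the gripper's body (76 mm by 85 mm) begins 54 mm behind the grasp point. The pads swing forward as they close: fully open they stand 13 mm farther back than shut.
Start: joints at [-1.348, 0.383, 0.044, 1.598, -0.018, 1.161, -0.05], TCP at [0.205, 0.617, 0.231] pointing down, gripper open.
Joint ranges: [-2.61, 2.61], [-0.41, 2.15], [-1.48, 1.57], [0, 2.5], [-1.57, 4.71], [0.05, 1.97], [-2.85, 2.85]. Speed limits (rad/s): [2.79, 2.79, 3.14, 3.14, 3.14, 3.14, 3.14].

## Interface

Orientations are given as a unit quaternion [x, y, z, w].
In Python, from rig import robot gives the robot as it stands. The module is installed in compiled form; this text tells all that it offers.
- The arm moves only by the tool step_arm, never from a script. Its argument "rows" is a list of rows, each an object of numbers: "dx", "dy", "dz": the shift along the tool's x, y, z in mm; "turn": the turn about the tool's x in degrees; "gripper": the opening, from 0 (shut) to 1 (fully open). In form: [{"dx": .., "dy": .., "dz": .., "turn": .., "gripper": ..}, ...]. A call has 1 to 12 rows; each row shifts and turns the pose as measured when the row begins, along the tool's axes as they then stand; what a row does not reach is not made up. A row lasts 1/8 s, in which the tool goes at most 62.5 mm and 10.7 degrees, less where a joint would pass 70% of its speed; a pose out of reach is approached as far as the arm can. A call with a gripper value outside its range is refused whole. The fingers move at their own pace and stop on an object; "grip_force" is the grip in N (left out, the last holds). Time passes only in rows, so rows that do not move let the fingers close. It gives the time, the measured TCP pose, the force and the opening at its end, in the units of the state.
- robot.get_obs(): the state, without advancing time (a new reading comes with each control period).
- robot.capture(name): name is "side" or "top" or "wrist"; returns (picture, depth): 400x640x3 uint8, red, green, blue; 400x640 float32, m along the optical axis (not along the pixel's ray), 0 where there is no reading.
- robot.camera_info(name): a dict with "vertical_fov" (degrees; the focal length in pixels is half the picture's height over the tangent of half this angle, whatever the lens; pixels are square), "cx", "cy" (the principal point, pixels), "k1" (the pictures are not rectified: a ray, as slopes to the right and down, at radius r is drawn at 1 + k1 r^2 times it, then the intrinsics apply), "R" (3x3) and "t" (3): a world point X has camera coordinates R X + t. Camera axes: x right, y down, z forward; pixel columns grow to the right and rows downward; lengths in m; the calibration is good to about 2 mm. A picture is of the moment at which its call begins: read the wrist's pose just before it. camera_info takes no time and is no camera call; for the wrist camera it gives the pose at the moment of the call.
- robot.job_done(): hands the job in, once; it reports no verdict.
The state is a dict: "t": time; "joints": joint angles; "qvel": joint speeds; "tau": joint torques, N m; "ee_pos": TCP position; "tool_rot": TCP orientation; "wrist_force": force on the tool from outside, world axes, zero at the start; "torque": the same for the moment, N m; "opening": opening from 0.0 (shut) to 1.0 (fully open).
Only numpy, scipy, OpenCV 4.12 (cv2) and the standard library are available. Lean on these libraries where they do the work, as an engineer would, in place of code of your own. Each camera call takes 0.05 s, during which the arm holds its last target.

## Working session

There is one attempt and no reset: what is moved stays moved. The work goes in short steps, Python scripts to look and compute and a tool call to move; the robot and the scene stay as the last step left them, time stands still between calls to the robot, and variables do not carry over. Pictures are saved under pics/ and viewed, and the job is handed in when it is done.

Besides the shell and the picture viewer there is one more tool, called after "Emit:" in YAML: its name, and indented under it one key for each argument. step_arm: Moves the arm, as the interface text tells. Its arguments: {"type":"object","properties":{"rows":{"type":"array"},"grip_force":{"type":"number"}},"required":["rows"]}

```bash
mkdir -p pics; ls; python3 - <<'E'
from rig import robot
import cv2, numpy as np
o=robot.get_obs(); print({k:np.round(v,3).tolist() for k,v in o.items()})
for n in ("top","side"):
    p,d=robot.capture(n); cv2.imwrite(f"pics/{n}0.png",p[:,:,::-1]); np.save(f"pics/{n}0.npy",d)
    i=robot.camera_info(n); print(n,{k:np.round(v,4).tolist() for k,v in i.items()})
    print((d>0).mean())
E
```

```text
pics
{'t': 0.0, 'joints': [-1.348, 0.384, 0.044, 1.6, -0.018, 1.161, -0.05], 'qvel': [0.0, -0.0, -0.0, 0.001, 0.001, 0.001, -0.0], 'tau': [0.0, -43.345, 1.024, -24.951, 0.01, 0.011, 0.0], 'ee_pos': [0.205, 0.616, 0.23], 'tool_rot': [0.112, 0.698, -0.114, 0.698], 'wrist_force': [0.354, -0.806, -0.603], 'torque': [0.044, 0.011, -0.038], 'opening': 0.996}
top {'vertical_fov': 46.1112, 'cx': 314.0447, 'cy': 199.9713, 'k1': -0.0278, 'R': [[-0.0263, -0.9997, 0.0024], [-0.9972, 0.0261, -0.0695], [0.0694, -0.0043, -0.9976]], 't': [0.1099, 0.4886, 1.2426]}
0.99598828125
side {'vertical_fov': 56.9532, 'cx': 317.4106, 'cy': 202.8243, 'k1': -0.0404, 'R': [[0.8577, -0.5138, 0.0162], [-0.3675, -0.6348, -0.6797], [0.3595, 0.577, -0.7333]], 't': [-0.3752, 0.3006, 0.7703]}
0.9958359375
```

View pics/top0.png

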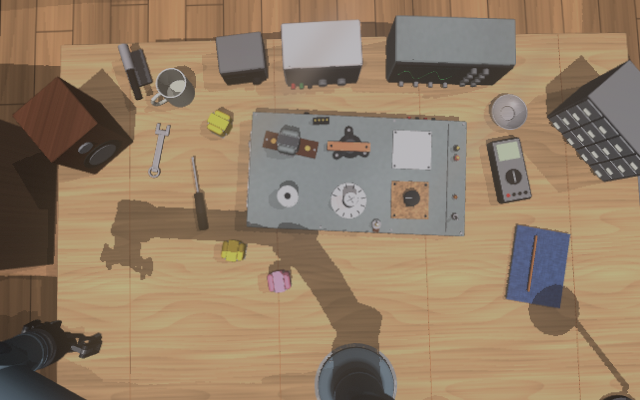

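View pics/side0.png

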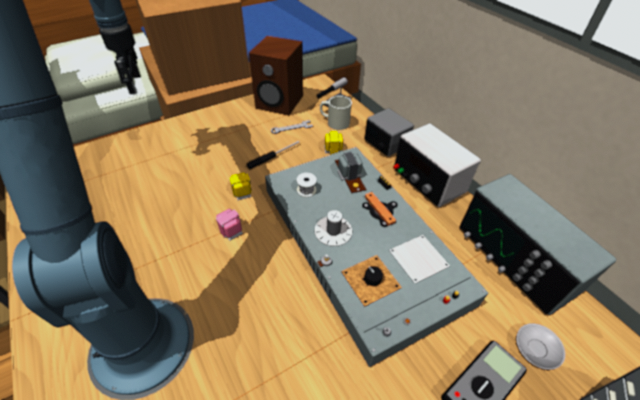

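Candidates for the bell: the grey one on the strip at (289,140), yellow ones at (219,123) and (232,250), and a pink one at (279,281). I choose the grey one by its description. Next I'll view a close crop and take measurements.

```bash
cat > h.py <<'E'
from rig import robot
import cv2, numpy as np
from scipy.spatial.transform import Rotation as Rn
def K(i):
    f=200/np.tan(np.radians(i["vertical_fov"])/2); return np.array([[f,0,i["cx"]],[0,f,i["cy"]],[0,0,1]])
def ray(i,uv):
    uv=np.asarray(uv,float).reshape(-1,1,2)
    # drawn = r*(1+k1 r^2): opencv model
    s=cv2.undistortPointsIter(uv,K(i),np.array([i["k1"],0,0,0.]),None,None,(3,50,1e-10)).reshape(-1,2)
    return np.c_[s,np.ones(len(s))]
def plane(i,uv,z):
    R=np.array(i["R"]);t=np.array(i["t"]); d=ray(i,uv)@R; c=-R.T@t
    return c+d*((z-c[2])/d[:,2])[:,None]
def depthpts(i,d,uv):
    uv=np.asarray(uv).reshape(-1,2); R=np.array(i["R"]);t=np.array(i["t"])
    z=d[uv[:,1].astype(int),uv[:,0].astype(int)]
    return (ray(i,uv)*z[:,None]-t)@R, z
def tri(obs): # obs list of (info,uv)
    A=np.zeros((3,3));b=np.zeros(3)
    for i,uv in obs:
        R=np.array(i["R"]);t=np.array(i["t"]);c=-R.T@t
        d=(ray(i,uv)@R)[0];d/=np.linalg.norm(d);P=np.eye(3)-np.outer(d,d);A+=P;b+=P@c
    return np.linalg.solve(A,b)
def proj(i,X):
    return cv2.projectPoints(np.asarray(X,float).reshape(-1,1,3),cv2.Rodrigues(np.array(i["R"]))[0],np.array(i["t"]),K(i),np.array([i["k1"],0,0,0.]))[0].reshape(-1,2)
def go(X,yaw=None):
    """tool-axis shift to put TCP at X, and turn so jaw axis (tool y) has world yaw"""
    o=robot.get_obs();T=Rn.from_quat(o["tool_rot"]).as_matrix()
    s=T.T@(np.array(X)-o["ee_pos"])*1000
    y=T[:,1]; cur=np.degrees(np.arctan2(y[1],y[0]))
    print("tcp",np.round(o["ee_pos"],4),"jawyaw",round(cur,1),"toolx",np.round(T[:,0],3),"shift mm",np.round(s,1), "t",round(o["t"],2))
    if yaw is not None:
        dd=(yaw-cur+90)%180-90; print("world yaw change",round(dd,1),"-> turn",round(-dd if T[2,0]<0 else dd,1))
E
python3 - <<'E'
from h import *
p=cv2.imread("pics/top0.png"); cv2.imwrite("pics/crop0.png",cv2.resize(p[105:240,205:475],None,fx=2.9,fy=2.9,interpolation=cv2.INTER_CUBIC))
i=robot.camera_info("top"); d=np.load("pics/top0.npy")
for n,u in dict(bell=(289,140),bus=(348,147),cap=(349,196),knob=(410,198),blank=(412,150),spool=(288,196),deck=(320,170),desk=(400,300)).items():
    print(n,np.round(depthpts(i,d,u)[0][0],4))
go([0.6,0,0.4],0)
E
```

```text
bell [0.6324 0.1552 0.1326]
bus [0.6201 0.007  0.0845]
cap [0.4907 0.0122 0.1327]
knob [ 0.484  -0.143   0.1016]
blank [ 0.6096 -0.1586  0.0762]
spool [0.4962 0.1617 0.1119]
deck [0.5638 0.08   0.0763]
desk [ 0.218  -0.1258  0.0041]
tcp [0.2047 0.616  0.23  ] jawyaw 71.6 toolx [-0.001 -0.002 -1.   ] shift mm [-168.8 -460.4  569.4] t 0.1
world yaw change -71.6 -> turn 71.6
```

View pics/crop0.png

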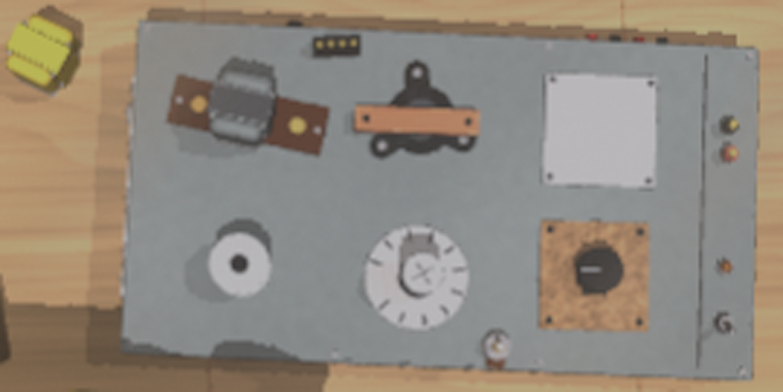

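The crop shows the grey bell on the strip, the bar on the flange, the capacitor on the dial, the knob on the gasket and an empty blank plate. Next I'll move the wrist camera over the deck.

Emit:
step_arm:
  rows:
    - {"dx":-60,"dy":0,"dz":0}
    - {"dx":-60,"dy":0,"dz":0}
    - {"dx":-10,"dy":-36,"dz":45}
    - {"dx":0,"dy":-38,"dz":48}
    - {"dx":0,"dy":-38,"dz":48}
    - {"dx":0,"dy":-38,"dz":48}
    - {"dx":0,"dy":-38,"dz":48}
    - {"dx":0,"dy":-38,"dz":48}
    - {"dx":0,"dy":-38,"dz":48}
    - {"dx":0,"dy":-38,"dz":48}
    - {"dx":0,"dy":-38,"dz":48}
    - {"dx":0,"dy":-38,"dz":48}

```text
schema error: expected keys dx, dy, dz, turn, gripper
```

```bash
python3 -c "
from h import *
go([0.52,0,0.4],0)"
```

```text
tcp [0.2047 0.616  0.23  ] jawyaw 71.6 toolx [-0.001 -0.002 -1.   ] shift mm [-168.8 -485.6  493.5] t 0.1
world yaw change -71.6 -> turn 71.6
```

Emit:
step_arm:
  rows:
    - {"dx":-60,"dy":0,"dz":0,"turn":0,"gripper":1}
    - {"dx":-60,"dy":0,"dz":0,"turn":0,"gripper":1}
    - {"dx":-40,"dy":-30,"dz":30,"turn":0,"gripper":1}
    - {"dx":0,"dy":-43,"dz":44,"turn":0,"gripper":1}
    - {"dx":0,"dy":-43,"dz":44,"turn":0,"gripper":1}
    - {"dx":0,"dy":-43,"dz":44,"turn":0,"gripper":1}
    - {"dx":0,"dy":-43,"dz":44,"turn":0,"gripper":1}
    - {"dx":0,"dy":-43,"dz":44,"turn":0,"gripper":1}
    - {"dx":0,"dy":-43,"dz":44,"turn":0,"gripper":1}
    - {"dx":0,"dy":-43,"dz":44,"turn":0,"gripper":1}
    - {"dx":0,"dy":-43,"dz":44,"turn":0,"gripper":1}
    - {"dx":0,"dy":-43,"dz":44,"turn":0,"gripper":1}

```text
t: 1.6
ee_pos: [0.479, 0.0801, 0.3912]
tool_rot: [0.104, 0.7, -0.112, 0.697]
wrist_force: [0.6, 0.9, 0.8]
opening: 1.001
```

```bash
python3 -c "
from h import *
go([0.52,0,0.4],0)"
```

```text
tcp [0.479  0.0801 0.3912] jawyaw 72.4 toolx [-0.006 -0.011 -1.   ] shift mm [ -8.1 -64.   63.3] t 1.6
world yaw change -72.4 -> turn 72.4
```

Emit:
step_arm:
  rows:
    - {"dx":-4,"dy":-43,"dz":44,"turn":0,"gripper":1}
    - {"dx":-4,"dy":-21,"dz":21,"turn":0,"gripper":1}
    - {"dx":0,"dy":0,"dz":0,"turn":10.5,"gripper":1}
    - {"dx":0,"dy":0,"dz":0,"turn":10.5,"gripper":1}
    - {"dx":0,"dy":0,"dz":0,"turn":10.5,"gripper":1}
    - {"dx":0,"dy":0,"dz":0,"turn":10.5,"gripper":1}
    - {"dx":0,"dy":0,"dz":0,"turn":10.5,"gripper":1}
    - {"dx":0,"dy":0,"dz":0,"turn":10.5,"gripper":1}
    - {"dx":0,"dy":0,"dz":0,"turn":10,"gripper":1}
    - {"dx":0,"dy":0,"dz":0,"turn":0,"gripper":1}

```text
t: 2.85
ee_pos: [0.5191, -0.0124, 0.3948]
tool_rot: [-0.504, -0.488, 0.519, -0.488]
wrist_force: [0.7, 0.4, -0.1]
opening: 0.998
```

```bash
python3 - <<'E'
from h import *
go([0.52,0,0.4],0)
i=robot.camera_info("wrist"); p,d=robot.capture("wrist"); cv2.imwrite("pics/w1.png",p[:,:,::-1])
import pickle; pickle.dump((i,p,d),open("pics/w1.pkl","wb"))
print({k:np.round(v,4).tolist() for k,v in i.items()})
T=Rn.from_quat(robot.get_obs()["tool_rot"]).as_matrix(); print(T.round(3))
E
```

```text
tcp [ 0.5191 -0.0124  0.3948] jawyaw -2.6 toolx [-0.015 -0.014 -1.   ] shift mm [ -5.4   0.3 -12.4] t 2.85
world yaw change 2.6 -> turn -2.6
{'vertical_fov': 62.3271, 'cx': 322.9804, 'cy': 195.4641, 'k1': 0.0116, 'R': [[0.9988, -0.0465, -0.0158], [-0.0385, -0.941, 0.3361], [-0.0306, -0.3351, -0.9417]], 't': [-0.5134, -0.0907, 0.5454]}
[[-0.015  0.999 -0.045]
 [-0.014 -0.045 -0.999]
 [-1.    -0.015  0.015]]
```

View pics/w1.png

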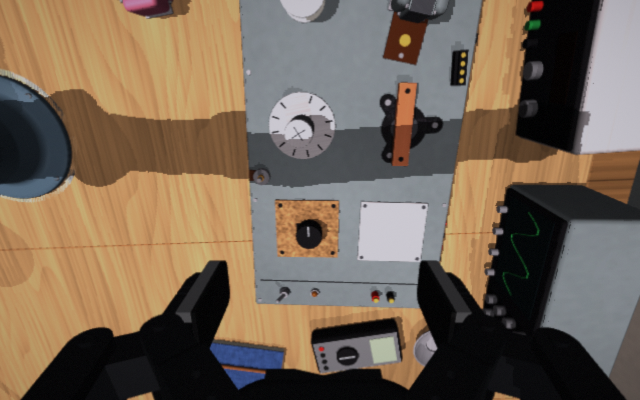

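The wrist view shows the gasket with the knob at (308,232), the blank at (393,232), the dial with the capacitor at (300,127), and the flange with the bar at (404,125). I'll move it 140 mm toward +y to get a second view.

Emit:
step_arm:
  rows:
    - {"dx":0,"dy":10,"dz":-30,"turn":0,"gripper":1}
    - {"dx":0,"dy":10,"dz":-30,"turn":0,"gripper":1}
    - {"dx":0,"dy":10,"dz":-30,"turn":0,"gripper":1}
    - {"dx":0,"dy":10,"dz":-30,"turn":0,"gripper":1}
    - {"dx":0,"dy":5,"dz":-20,"turn":-2.6,"gripper":1}
    - {"dx":0,"dy":0,"dz":0,"turn":0,"gripper":1}

```text
t: 3.65
ee_pos: [0.5721, 0.1399, 0.3898]
tool_rot: [0.487, 0.506, -0.503, 0.504]
wrist_force: [-0.2, 0.3, -0.4]
opening: 0.999
```

```bash
python3 - <<'E'
from h import *
go([0.52,0,0.4],0)
i=robot.camera_info("wrist"); p,d=robot.capture("wrist"); cv2.imwrite("pics/w2.png",p[:,:,::-1])
import pickle; pickle.dump((i,p,d),open("pics/w2.pkl","wb"))
E
```

```text
tcp [0.5721 0.1399 0.3898] jawyaw 1.1 toolx [-0.018 -0.014 -1.   ] shift mm [ -7.4 -55.  139. ] t 3.65
world yaw change -1.1 -> turn 1.1
```

View pics/w2.png

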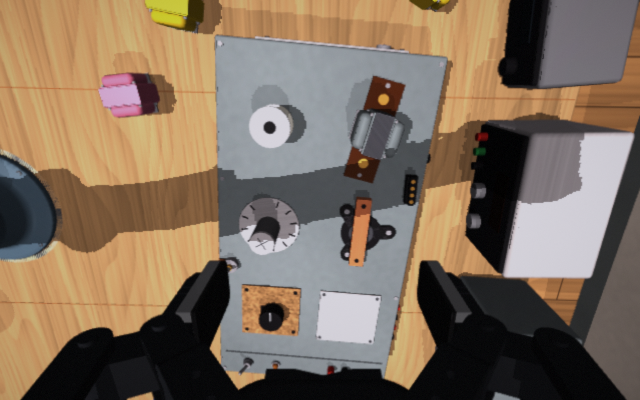

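```bash
python3 - <<'E'
import cv2
a=cv2.imread("pics/w2.png"); cv2.imwrite("pics/w2a.png",cv2.resize(a[60:280,225:435],None,fx=2.7,fy=2.7,interpolation=cv2.INTER_CUBIC))
a=cv2.imread("pics/w1.png"); cv2.imwrite("pics/w1a.png",cv2.resize(a[75:275,255:455],None,fx=2.9,fy=2.9,interpolation=cv2.INTER_CUBIC))
E
```

```text
(no output)
```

View pics/w2a.png

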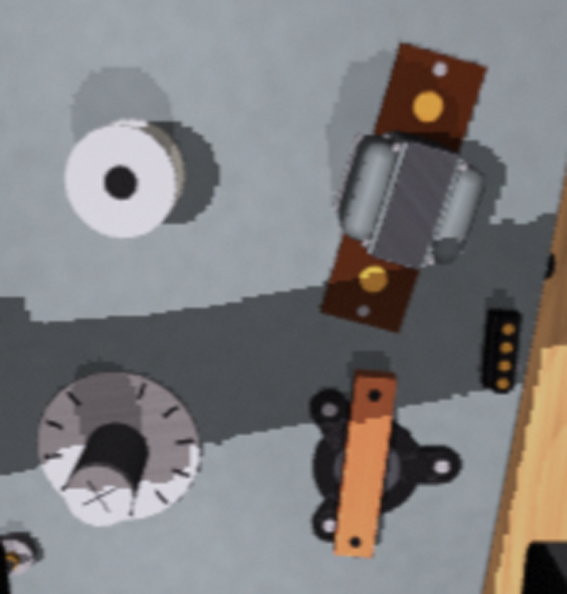

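View pics/w1a.png

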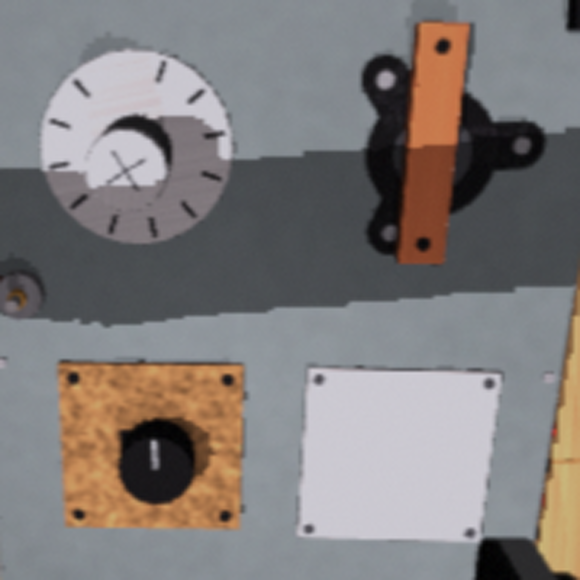

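```bash
cat > m1.py <<'E'
from h import *
import pickle
i1,p1,d1=pickle.load(open("pics/w1.pkl","rb")); i2,p2,d2=pickle.load(open("pics/w2.pkl","rb"))
A=lambda x,y:np.array([255-.3+x/2.9,75-.3+y/2.9]); B=lambda x,y:np.array([225-.3+x/2.7,60-.3+y/2.7])
print("heights by two wrist views")
for n,a,b in [("flange ear hole R",A(522,146),B(443,466)),("bar hole far",A(443,46),B(374,395)),("bar hole near",A(423,244),B(355,542)),("cap cross",A(127,172),B(99,496)),("ear hole UL",A(386,79),B(329,410)),("ear hole LL",A(390,233),B(329,526))]:
    print(n,np.round(tri([(i1,a),(i2,b)]),4), "depth",np.round(depthpts(i1,d1,a)[0][0],4),np.round(depthpts(i2,d2,b)[0][0],4))
def circ(P):
    P=np.asarray(P);M=np.c_[2*P[:,:2],np.ones(len(P))];s=np.linalg.lstsq(M,(P[:,:2]**2).sum(1),rcond=None)[0]
    return s[:2],np.sqrt(s[2]+s[:2]@s[:2])
for z in (0.073,):
  for nm,i,f,pts in [("w1",i1,A,[(522,146),(386,79),(390,233)]),("w2",i2,B,[(443,466),(329,410),(329,526)])]:
    c,r=circ(plane(i,[f(*q) for q in pts],z)); print("flange",nm,c.round(4),r.round(4))
  print("gasket holes"); g=plane(i1,[A(*q) for q in [(74,378),(228,380),(225,516),(79,515)]],z); print(g.round(4).tolist(), g.mean(0).round(4)); 
  e=g[1]-g[0]; print("edge yaw",np.degrees(np.arctan2(e[1],e[0])), [np.linalg.norm(g[k]-g[(k+1)%4]).round(4) for k in range(4)], np.degrees(np.arctan2(*(g[2]-g[3])[1::-1])),np.degrees(np.arctan2(*(g[0]-g[3])[1::-1])))
  g=plane(i1,[A(*q) for q in [(319,379),(489,383),(470,533),(308,529)]],z); print("blank",g.mean(0).round(4),[np.linalg.norm(g[k]-g[(k+1)%4]).round(4) for k in range(4)],np.degrees(np.arctan2(*(g[1]-g[0])[1::-1])))
  g=plane(i2,[B(*q) for q in [(428,106),(374,279),(440,69),(363,311)]],z); print("strip brass",g.round(4).tolist(),g[:2].mean(0).round(4),g[2:].mean(0).round(4),"yaw",[np.degrees(np.arctan2(*(g[k]-g[k+1])[1::-1])) for k in (0,2)])
  g=plane(i2,[B(*q) for q in [(401,42),(487,67),(400,332),(321,312)]],z); print("strip corners",g.mean(0).round(4),[np.linalg.norm(g[k]-g[(k+1)%4]).round(4) for k in range(4)],np.degrees(np.arctan2(*(g[0]-g[3])[1::-1])),np.degrees(np.arctan2(*(g[1]-g[2])[1::-1])))
  g=plane(i1,[A(*q) for q in [(136,49),(41,146),(231,152),(135,243),(70,80),(202,80),(68,213),(203,213)]],z);c,r=circ(g);print("dial",c.round(4),r.round(4))
g=plane(i1,[A(443,46),A(423,244)],.085);print("bar",g.mean(0).round(4),np.linalg.norm(g[0]-g[1]),np.degrees(np.arctan2(*(g[0]-g[1])[1::-1])))
print("knob top", plane(i1,[A(157,461)],.097).round(4))
print("cap top", plane(i1,[A(127,172)],.128).round(4),plane(i2,[B(99,496)],.128).round(4))
c=plane(i2,[B(*q) for q in [(402,140),(456,153),(425,265),(370,249)]],.129);print("bell core top",c.mean(0).round(4),[np.linalg.norm(c[k]-c[(k+1)%4]).round(4) for k in range(4)],np.degrees(np.arctan2(*(c[0]-c[3])[1::-1])),np.degrees(np.arctan2(*(c[1]-c[2])[1::-1])))
E
python3 m1.py
```

```text
heights by two wrist views
flange ear hole R [0.6701 0.0044 0.0697] depth [0.669  0.0049 0.0726] [0.6692 0.0068 0.0748]
bar hole far [0.627  0.0525 0.0854] depth [0.6272 0.0525 0.0853] [0.6268 0.0526 0.0853]
bar hole near [ 0.6214 -0.0376  0.0846] depth [ 0.6216 -0.0378  0.084 ] [0.5739 0.2259 0.531 ]
cap cross [0.4859 0.0095 0.126 ] depth [0.4865 0.0098 0.1291] [0.4863 0.0115 0.1297]
ear hole UL [0.604  0.0387 0.0741] depth [0.6043 0.0385 0.0727] [0.6039 0.0383 0.073 ]
ear hole LL [ 0.6072 -0.034   0.0739] depth [ 0.6078 -0.0344  0.0723] [ 0.6071 -0.0349  0.0721]
flange w1 [0.6269 0.0031] 0.042
flange w2 [0.6273 0.0029] 0.0424
gasket holes
[[0.4459, -0.1039, 0.073], [0.5257, -0.1083, 0.073], [0.5212, -0.1878, 0.073], [0.4415, -0.1842, 0.073]] [ 0.4836 -0.1461  0.073 ]
edge yaw -3.1126409505023362 [np.float64(0.0799), np.float64(0.0797), np.float64(0.0798), np.float64(0.0804)] -2.611406319177998 86.8058368774497
blank [ 0.6134 -0.1564  0.073 ] [np.float64(0.0875), np.float64(0.0881), np.float64(0.0884), np.float64(0.0882)] -3.7523148843379057
strip brass [[0.6455, 0.2007, 0.073], [0.6243, 0.1131, 0.073], [0.6499, 0.218, 0.073], [0.6195, 0.0955, 0.073]] [0.6349 0.1569 0.073 ] [0.6347 0.1567 0.073 ] yaw [np.float64(76.40459962469902), np.float64(76.07386638638194)]
strip corners [0.635 0.157 0.073] [np.float64(0.0435), np.float64(0.1388), np.float64(0.0438), np.float64(0.1394)] 76.33673937401072 76.46020181309557
dial [0.486  0.0114] 0.0451
bar [0.6243 0.0075 0.085 ] 0.09017741601382398 86.2546167119415
knob top [[ 0.4882 -0.1415  0.097 ]]
cap top [[0.4864 0.0097 0.128 ]] [[0.486  0.0106 0.128 ]]
bell core top [0.6334 0.1621 0.129 ] [np.float64(0.0245), np.float64(0.0512), np.float64(0.0264), np.float64(0.0497)] 77.10799280455097 79.24767670741468
```

Heights from two views agree with the text: bar top about 85 mm, capacitor top about 126–129 mm, flange about 72–74 mm. Plan: knob→blank, bell→gasket, bar→strip, cap→flange, knob→dial. I start with the knob.

```bash
python3 -c "
from h import *
go([0.488,-0.1415,0.2],0)"
```

```text
tcp [0.572  0.1384 0.3899] jawyaw 1.0 toolx [-0.018 -0.014 -1.   ] shift mm [195.3 -85.4 275.7] t 3.7
world yaw change -1.0 -> turn 1.0
```

Emit:
step_arm:
  rows:
    - {"dx":15,"dy":-8,"dz":28,"turn":0,"gripper":1}
    - {"dx":20,"dy":-9,"dz":30,"turn":0,"gripper":1}
    - {"dx":20,"dy":-9,"dz":30,"turn":0,"gripper":1}
    - {"dx":20,"dy":-9,"dz":30,"turn":0,"gripper":1}
    - {"dx":20,"dy":-9,"dz":30,"turn":0,"gripper":1}
    - {"dx":20,"dy":-9,"dz":30,"turn":0,"gripper":1}
    - {"dx":20,"dy":-9,"dz":30,"turn":0,"gripper":1}
    - {"dx":20,"dy":-9,"dz":30,"turn":0,"gripper":1}
    - {"dx":20,"dy":-9,"dz":25,"turn":0,"gripper":1}
    - {"dx":10,"dy":-5,"dz":10,"turn":0,"gripper":1}
    - {"dx":0,"dy":0,"dz":0,"turn":0,"gripper":1}

```text
t: 5.08
ee_pos: [0.4785, -0.1639, 0.2089]
tool_rot: [-0.496, -0.498, 0.508, -0.498]
wrist_force: [0.7, -0.1, -0.6]
opening: 0.999
```

```bash
python3 -c "
from h import *
go([0.488,-0.1415,0.1],0)
go([0.488,-0.1415,0.2],0)"
```

```text
tcp [ 0.4785 -0.1639  0.2089] jawyaw -0.5 toolx [-0.011 -0.012 -1.   ] shift mm [108.5  10.6 -23.8] t 5.08
world yaw change 0.5 -> turn -0.5
tcp [ 0.4785 -0.1639  0.2089] jawyaw -0.5 toolx [-0.011 -0.012 -1.   ] shift mm [  8.5   9.5 -22.6] t 5.08
world yaw change 0.5 -> turn -0.5
```

Emit:
step_arm:
  rows:
    - {"dx":0,"dy":5,"dz":-11,"turn":0,"gripper":1}
    - {"dx":0,"dy":5,"dz":-11,"turn":0,"gripper":1}
    - {"dx":15,"dy":0,"dz":0,"turn":0,"gripper":1}
    - {"dx":20,"dy":0,"dz":0,"turn":0,"gripper":1}
    - {"dx":20,"dy":0,"dz":0,"turn":0,"gripper":1}
    - {"dx":10,"dy":0,"dz":0,"turn":0,"gripper":1}
    - {"dx":0,"dy":0,"dz":0,"turn":0,"gripper":1}

```text
t: 5.95
ee_pos: [0.4932, -0.1337, 0.1412]
tool_rot: [-0.494, -0.501, 0.503, -0.502]
wrist_force: [-0.5, -0.2, -0.4]
opening: 1.001
```

```bash
python3 - <<'E'
from h import *
go([0.488,-0.1415,0.076],0)
i=robot.camera_info("wrist"); p,d=robot.capture("wrist"); cv2.imwrite("pics/w3.png",p[:,:,::-1])
E
```

```text
tcp [ 0.4932 -0.1337  0.1412] jawyaw 0.3 toolx [-0.008 -0.011 -1.   ] shift mm [65.4 -4.8  7.1] t 5.95
world yaw change -0.3 -> turn 0.3
```

View pics/w3.png

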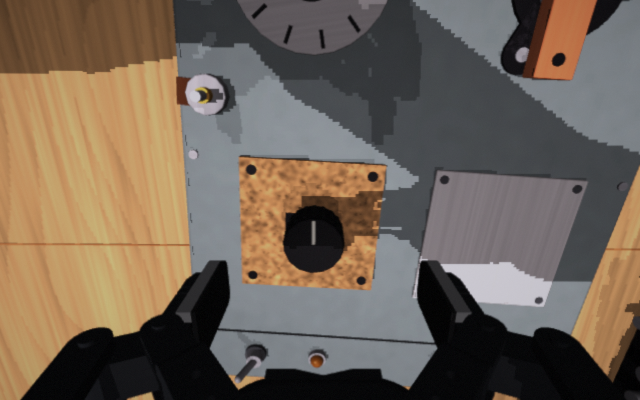

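```bash
cat > cap.py <<'E'
from h import *
import pickle
def snap(name,tag):
    i=robot.camera_info(name); p,d=robot.capture(name); cv2.imwrite(f"pics/{tag}.png",p[:,:,::-1]); pickle.dump((i,p,d),open(f"pics/{tag}.pkl","wb")); return i,p,d
E
python3 - <<'E'
from h import *
p=cv2.imread("pics/w3.png"); i=robot.camera_info("wrist")
q=p[140:300,225:400]; g=cv2.cvtColor(q,cv2.COLOR_BGR2GRAY)
m=cv2.morphologyEx((g<38).astype(np.uint8)*255,cv2.MORPH_OPEN,np.ones((9,9)))
cs,_=cv2.findContours(m,0,1); 
for c in cs: print(cv2.contourArea(c),cv2.boundingRect(c+[225,140]),cv2.fitEllipse(c+np.array([225,140])) if len(c)>4 else 0)
print(plane(i,[(313,240),(313,236)],.097).round(4))
g=plane(i,[(251,170),(373,176),(361,281),(253,275)],.073);print(g.mean(0).round(4),np.degrees(np.arctan2(*(g[1]-g[0])[1::-1])),np.degrees(np.arctan2(*(g[2]-g[3])[1::-1])))
go([0.488,-0.1415,0.076],0)
E
```

```text
3162.5 (284, 206, 60, 66) ((313.24188232421875, 238.0139617919922), (60.73576354980469, 66.802734375), 173.0231170654297)
[[ 0.4877 -0.1435  0.097 ]
 [ 0.4877 -0.1407  0.097 ]]
[ 0.4844 -0.1468  0.073 ] -2.47622259754389 -3.0958399418767155
tcp [ 0.4936 -0.1337  0.1417] jawyaw 0.3 toolx [-0.007 -0.01  -1.   ] shift mm [65.8 -5.2  7.1] t 6.0
world yaw change -0.3 -> turn 0.3
```

Emit:
step_arm:
  rows:
    - {"dx":0,"dy":-4,"dz":6,"turn":0,"gripper":1}
    - {"dx":15,"dy":-1,"dz":1,"turn":0,"gripper":1}
    - {"dx":15,"dy":0,"dz":0,"turn":0,"gripper":1}
    - {"dx":15,"dy":0,"dz":0,"turn":0,"gripper":1}
    - {"dx":5,"dy":0,"dz":0,"turn":0,"gripper":1}
    - {"dx":0,"dy":0,"dz":0,"turn":0,"gripper":1}

```text
t: 6.75
ee_pos: [0.4888, -0.1422, 0.0892]
tool_rot: [0.495, 0.5, -0.502, 0.503]
wrist_force: [-0.5, -0.5, 0.3]
opening: 1.002
```

```bash
python3 - <<'E'
from h import *
go([0.4878,-0.143,0.075],0)
E
```

```text
tcp [ 0.4888 -0.1422  0.0892] jawyaw 0.3 toolx [-0.005 -0.01  -1.   ] shift mm [14.2 -0.9  0.6] t 6.75
world yaw change -0.3 -> turn 0.3
```

Emit:
step_arm:
  rows:
    - {"dx":6,"dy":-1,"dz":0.5,"turn":0,"gripper":1}
    - {"dx":6,"dy":0,"dz":0,"turn":0,"gripper":1}
    - {"dx":0,"dy":0,"dz":0,"turn":0,"gripper":1}
    - {"dx":0,"dy":0,"dz":0,"turn":0,"gripper":0.3}
    - {"dx":0,"dy":0,"dz":0,"turn":0,"gripper":0.2}
    - {"dx":0,"dy":0,"dz":0,"turn":0,"gripper":0.2}
    - {"dx":0,"dy":0,"dz":0,"turn":0,"gripper":0.2}
    - {"dx":0,"dy":0,"dz":0,"turn":0,"gripper":0.2}
  grip_force: 25

```text
t: 7.75
ee_pos: [0.4892, -0.143, 0.0778]
tool_rot: [0.496, 0.499, -0.502, 0.504]
wrist_force: [0.2, -1.4, -0.1]
opening: 0.447
```

```bash
python3 - <<'E'
from h import *
from cap import snap
go([0.4878,-0.143,0.12],0)
print(robot.get_obs()["opening"])
snap("wrist","w4")
E
```

```text
tcp [ 0.4892 -0.143   0.0778] jawyaw 0.3 toolx [-0.002 -0.01  -1.   ] shift mm [-42.2  -1.5   0.4] t 7.75
world yaw change -0.3 -> turn 0.3
0.44733785549341254
```

View pics/w4.png

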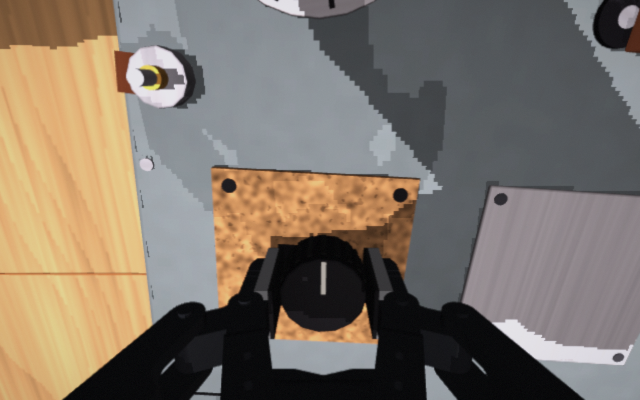

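The knob is gripped with opening 0.447, about 38 mm. I lift it and carry it to the blank.

Emit:
step_arm:
  rows:
    - {"dx":-10,"dy":0,"dz":0,"turn":0,"gripper":0.2}
    - {"dx":-20,"dy":0,"dz":0,"turn":0,"gripper":0.2}
    - {"dx":-15,"dy":5,"dz":0,"turn":0,"gripper":0.2}
    - {"dx":0,"dy":20,"dz":2,"turn":0,"gripper":0.2}
    - {"dx":0,"dy":25,"dz":3,"turn":0,"gripper":0.2}
    - {"dx":0,"dy":25,"dz":3,"turn":0,"gripper":0.2}
    - {"dx":0,"dy":20,"dz":3,"turn":0,"gripper":0.2}
    - {"dx":0,"dy":10,"dz":1,"turn":0,"gripper":0.2}
    - {"dx":0,"dy":3,"dz":0,"turn":0,"gripper":0.2}
    - {"dx":0,"dy":0,"dz":0,"turn":0,"gripper":0.2}

```text
t: 9.05
ee_pos: [0.6026, -0.1532, 0.1289]
tool_rot: [0.496, 0.499, -0.5, 0.505]
wrist_force: [-0.8, 0.3, 0.0]
opening: 0.448
```

```bash
python3 - <<'E'
from h import *
from cap import snap
go([0.6134,-0.1564,0.08],0)
print(robot.get_obs()["opening"])
snap("wrist","w5")
E
```

```text
tcp [ 0.6026 -0.1532  0.1289] jawyaw 0.4 toolx [ 0.002 -0.009 -1.   ] shift mm [49.  10.7  2.9] t 9.05
world yaw change -0.4 -> turn 0.4
0.4481819005912226
```

View pics/w5.png

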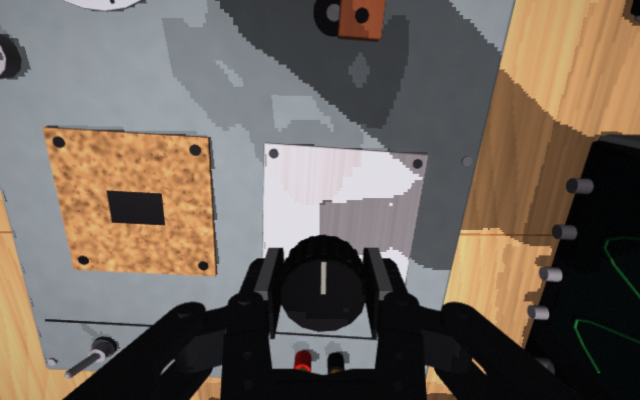

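Emit:
step_arm:
  rows:
    - {"dx":8,"dy":6,"dz":2,"turn":0,"gripper":0.2}
    - {"dx":12,"dy":2,"dz":0.5,"turn":0,"gripper":0.2}
    - {"dx":12,"dy":0,"dz":0,"turn":0,"gripper":0.2}
    - {"dx":6,"dy":0,"dz":0,"turn":0,"gripper":0.2}
    - {"dx":3,"dy":0,"dz":0,"turn":0,"gripper":0.2}
    - {"dx":0,"dy":0,"dz":0,"turn":0,"gripper":0.2}
    - {"dx":0,"dy":0,"dz":0,"turn":0,"gripper":0.2}

```text
t: 9.98
ee_pos: [0.6085, -0.156, 0.0838]
tool_rot: [0.496, 0.5, -0.501, 0.503]
wrist_force: [0.2, 0.2, -0.2]
opening: 0.445
```

```bash
python3 - <<'E'
from h import *
import pickle
i,p,d=pickle.load(open("pics/w5.pkl","rb"))
g=plane(i,[(59,142),(195,150),(203,266),(83,260)],.073);print(g.mean(0).round(4),np.degrees(np.arctan2(*(g[1]-g[0])[1::-1])),np.degrees(np.arctan2(*(g[2]-g[3])[1::-1])),[np.linalg.norm(g[k]-g[(k+1)%4]).round(4) for k in range(4)])
go([0.6134,-0.1564,0.078],0)
E
```

```text
[ 0.4838 -0.1465  0.073 ] -2.9618217111613587 -3.1236791982067778 [np.float64(0.08), np.float64(0.0802), np.float64(0.0801), np.float64(0.08)]
tcp [ 0.6085 -0.156   0.0838] jawyaw 0.3 toolx [-0.002 -0.008 -1.   ] shift mm [5.8 4.9 0.4] t 9.97
world yaw change -0.3 -> turn 0.3
```

Emit:
step_arm:
  rows:
    - {"dx":2,"dy":3,"dz":0,"turn":0,"gripper":0.2}
    - {"dx":2,"dy":1,"dz":0,"turn":0,"gripper":0.2}
    - {"dx":1,"dy":0,"dz":0,"turn":0,"gripper":0.2}
    - {"dx":0,"dy":0,"dz":0,"turn":0,"gripper":0.2}
    - {"dx":0,"dy":0,"dz":0,"turn":0,"gripper":0.2}

```text
t: 10.6
ee_pos: [0.6136, -0.1561, 0.0795]
tool_rot: [0.497, 0.499, -0.5, 0.504]
wrist_force: [0.7, -0.4, -0.7]
opening: 0.443
```

```bash
python3 -c "
from h import *
go([0.6134,-0.1564,0.078],0)"
```

```text
tcp [ 0.6136 -0.1561  0.0795] jawyaw 0.3 toolx [ 0.    -0.008 -1.   ] shift mm [ 1.5 -0.2  0.3] t 10.6
world yaw change -0.3 -> turn 0.3
```

Emit:
step_arm:
  rows:
    - {"dx":1.5,"dy":0,"dz":0,"turn":0,"gripper":0.2}
    - {"dx":0.5,"dy":0,"dz":0,"turn":0,"gripper":0.2}
    - {"dx":0,"dy":0,"dz":0,"turn":0,"gripper":0.2}
    - {"dx":0,"dy":0,"dz":0,"turn":0,"gripper":0.2}

```text
t: 11.1
ee_pos: [0.6137, -0.1561, 0.0777]
tool_rot: [0.497, 0.499, -0.5, 0.504]
wrist_force: [0.4, 0.8, 0.4]
opening: 0.448
```

```bash
python3 -c "
from h import *
go([0.6134,-0.1564,0.078],0)"
```

```text
tcp [ 0.6137 -0.1561  0.0777] jawyaw 0.3 toolx [ 0.    -0.008 -1.   ] shift mm [-0.3 -0.3  0.3] t 11.1
world yaw change -0.3 -> turn 0.3
```

Emit:
step_arm:
  rows:
    - {"dx":0.7,"dy":0,"dz":0,"turn":0,"gripper":0.2}
    - {"dx":0.3,"dy":0,"dz":0,"turn":0,"gripper":0.2}
    - {"dx":0,"dy":0,"dz":0,"turn":0,"gripper":0.6}
    - {"dx":0,"dy":0,"dz":0,"turn":0,"gripper":1}
    - {"dx":0,"dy":0,"dz":0,"turn":0,"gripper":1}
    - {"dx":-15,"dy":0,"dz":0,"turn":0,"gripper":1}
    - {"dx":-30,"dy":0,"dz":0,"turn":0,"gripper":1}
    - {"dx":-40,"dy":0,"dz":0,"turn":0,"gripper":1}
    - {"dx":-30,"dy":0,"dz":0,"turn":0,"gripper":1}
    - {"dx":0,"dy":0,"dz":0,"turn":0,"gripper":1}

```text
t: 12.35
ee_pos: [0.6143, -0.1561, 0.1988]
tool_rot: [0.497, 0.498, -0.5, 0.504]
wrist_force: [0.1, 0.0, -0.5]
opening: 1.001
```

```bash
python3 - <<'E'
from h import *
from cap import snap
snap("wrist","w6")
go([0.6334,0.1621,0.22],78)
E
```

```text
tcp [ 0.6133 -0.1557  0.1972] jawyaw 0.3 toolx [ 0.    -0.008 -1.   ] shift mm [ -25.4   21.6 -317.5] t 12.4
world yaw change 77.7 -> turn -77.7
```

View pics/w6.png

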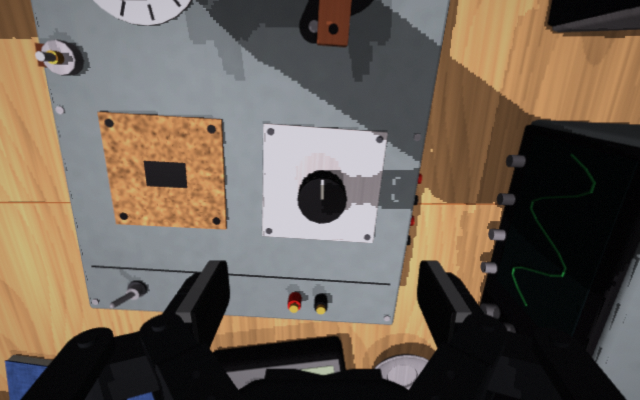

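The knob stands upright on the blank at (322,197). On to the bell.

Emit:
step_arm:
  rows:
    - {"dx":-10,"dy":0,"dz":-20,"turn":0,"gripper":1}
    - {"dx":-10,"dy":3,"dz":-40,"turn":0,"gripper":1}
    - {"dx":-5,"dy":3,"dz":-45,"turn":0,"gripper":1}
    - {"dx":0,"dy":3,"dz":-45,"turn":0,"gripper":1}
    - {"dx":0,"dy":3,"dz":-45,"turn":0,"gripper":1}
    - {"dx":0,"dy":3,"dz":-40,"turn":0,"gripper":1}
    - {"dx":0,"dy":3,"dz":-20,"turn":0,"gripper":1}
    - {"dx":0,"dy":0,"dz":-10,"turn":-10,"gripper":1}
    - {"dx":0,"dy":0,"dz":0,"turn":-10,"gripper":1}
    - {"dx":0,"dy":0,"dz":0,"turn":-10,"gripper":1}
    - {"dx":0,"dy":0,"dz":0,"turn":-10,"gripper":1}
    - {"dx":0,"dy":0,"dz":0,"turn":-10,"gripper":1}

```text
t: 13.9
ee_pos: [0.6219, 0.1099, 0.2053]
tool_rot: [0.225, 0.673, -0.243, 0.661]
wrist_force: [0.6, -0.2, -0.4]
opening: 0.997
```

```bash
python3 - <<'E'
from h import *
go([0.6334,0.1621,0.22],78)
E
```

```text
tcp [0.6219 0.1099 0.2053] jawyaw 51.3 toolx [-0.025 -0.019 -1.   ] shift mm [-16.   47.5 -23.7] t 13.9
world yaw change 26.7 -> turn -26.7
```

Emit:
step_arm:
  rows:
    - {"dx":-4,"dy":12,"dz":-6,"turn":0,"gripper":1}
    - {"dx":-4,"dy":12,"dz":-6,"turn":0,"gripper":1}
    - {"dx":-4,"dy":8,"dz":-4,"turn":0,"gripper":1}
    - {"dx":0,"dy":3,"dz":-1,"turn":0,"gripper":1}
    - {"dx":0,"dy":0,"dz":0,"turn":-9,"gripper":1}
    - {"dx":0,"dy":0,"dz":0,"turn":-8,"gripper":1}
    - {"dx":0,"dy":0,"dz":0,"turn":-4,"gripper":1}
    - {"dx":0,"dy":0,"dz":0,"turn":0,"gripper":1}

```text
t: 14.9
ee_pos: [0.6313, 0.1503, 0.2155]
tool_rot: [0.099, 0.707, -0.117, 0.691]
wrist_force: [-0.4, -0.6, 0.8]
opening: 0.998
```

```bash
python3 - <<'E'
from h import *
from cap import snap
go([0.6334,0.1621,0.22],78)
snap("wrist","w7")
E
```

```text
tcp [0.6313 0.1503 0.2155] jawyaw 72.4 toolx [-0.027 -0.022 -0.999] shift mm [-4.8 11.7 -1.7] t 14.9
world yaw change 5.6 -> turn -5.6
```

View pics/w7.png

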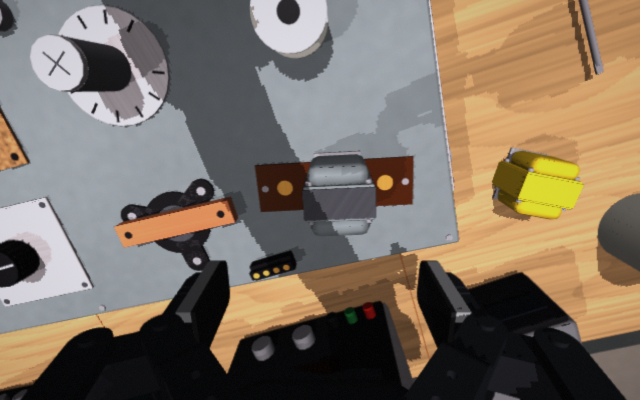

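Emit:
step_arm:
  rows:
    - {"dx":0,"dy":-50,"dz":0,"turn":0,"gripper":1}
    - {"dx":0,"dy":-50,"dz":0,"turn":0,"gripper":1}
    - {"dx":0,"dy":0,"dz":0,"turn":0,"gripper":1}
    - {"dx":0,"dy":0,"dz":0,"turn":0,"gripper":1}

```text
t: 15.45
ee_pos: [0.6008, 0.0545, 0.2183]
tool_rot: [0.1, 0.706, -0.118, 0.691]
wrist_force: [0.1, 1.0, 0.2]
opening: 1.001
```

```bash
python3 - <<'E'
from h import *
import pickle
go([0.6334,0.1621,0.22],78)
i,p,d=pickle.load(open("pics/w7.pkl","rb"))
cv2.imwrite("pics/w7a.png",cv2.resize(p[135:250,245:425,::-1],None,fx=4,fy=4,interpolation=cv2.INTER_CUBIC))
E
```

```text
tcp [0.6008 0.0545 0.2183] jawyaw 72.3 toolx [-0.026 -0.021 -0.999] shift mm [ -4.9 112.3  -1.8] t 15.45
world yaw change 5.7 -> turn -5.7
```

View pics/w7a.png

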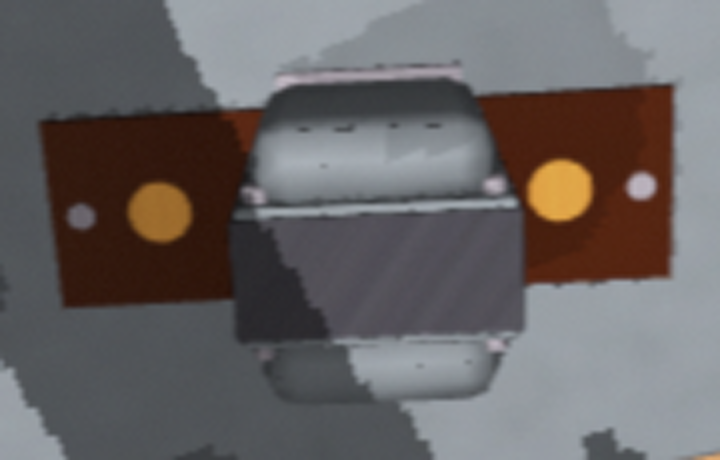

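Emit:
step_arm:
  rows:
    - {"dx":0,"dy":0,"dz":0,"turn":10.7,"gripper":1}
    - {"dx":0,"dy":0,"dz":0,"turn":10.7,"gripper":1}
    - {"dx":0,"dy":0,"dz":0,"turn":10.7,"gripper":1}
    - {"dx":0,"dy":0,"dz":0,"turn":0,"gripper":1}

```text
t: 15.95
ee_pos: [0.6021, 0.0616, 0.2179]
tool_rot: [0.288, 0.646, -0.308, 0.636]
wrist_force: [-0.4, 0.5, -0.4]
opening: 1.0
```

```bash
python3 - <<'E'
from h import *
import pickle
go([0.6334,0.1621,0.22],78)
i,p,d=pickle.load(open("pics/w7.pkl","rb"))
C=lambda x,y:(245-.37+x/4,135-.37+y/4)
c=plane(i,[C(*q) for q in [(234,212),(522,208),(524,330),(238,344)]],.129);print("bell core top",c.round(4).tolist(),c.mean(0).round(4),[np.linalg.norm(c[k]-c[(k+1)%4]).round(4) for k in range(4)],[np.degrees(np.arctan2(*(c[a]-c[b])[1::-1])) for a,b in((1,0),(2,3))])
g=plane(i,[C(*q) for q in [(160,212),(560,190),(81,217),(641,186)]],.073);print("strip",g[:2].mean(0),g[2:].mean(0),np.degrees(np.arctan2(*(g[3]-g[2])[1::-1])))
E
```

```text
tcp [0.6021 0.0616 0.2179] jawyaw 40.1 toolx [-0.025 -0.02  -0.999] shift mm [ -4.9  88.5 -56.7] t 15.95
world yaw change 37.9 -> turn -37.9
bell core top [[0.6148, 0.1389, 0.129], [0.6294, 0.1889, 0.129], [0.6523, 0.1832, 0.129], [0.6395, 0.1314, 0.129]] [0.634  0.1606 0.129 ] [np.float64(0.0521), np.float64(0.0236), np.float64(0.0534), np.float64(0.0258)] [np.float64(73.70473779778462), np.float64(76.06535150119431)]
strip [0.63478054 0.15673928 0.073     ] [0.6348864  0.15661734 0.073     ] 76.15942654251613
```

Emit:
step_arm:
  rows:
    - {"dx":0,"dy":0,"dz":0,"turn":-10,"gripper":1}
    - {"dx":0,"dy":0,"dz":0,"turn":-10,"gripper":1}
    - {"dx":0,"dy":0,"dz":0,"turn":-10,"gripper":1}
    - {"dx":0,"dy":0,"dz":0,"turn":-6,"gripper":1}
    - {"dx":0,"dy":15,"dz":0,"turn":0,"gripper":1}
    - {"dx":0,"dy":25,"dz":0,"turn":0,"gripper":1}
    - {"dx":0,"dy":25,"dz":0,"turn":0,"gripper":1}
    - {"dx":0,"dy":20,"dz":0,"turn":0,"gripper":1}
    - {"dx":0,"dy":10,"dz":0,"turn":0,"gripper":1}
    - {"dx":0,"dy":0,"dz":0,"turn":0,"gripper":1}

```text
t: 17.2
ee_pos: [0.6226, 0.1738, 0.2142]
tool_rot: [0.061, 0.712, -0.075, 0.695]
wrist_force: [-0.3, -0.2, 1.3]
opening: 1.001
```

```bash
python3 - <<'E'
from h import *
go([0.634,0.161,0.14],76.5)
E
```

```text
tcp [0.6226 0.1738 0.2142] jawyaw 79.0 toolx [-0.025 -0.017 -1.   ] shift mm [74.1 -8.8 15.2] t 17.2
world yaw change -2.5 -> turn 2.5
```

Emit:
step_arm:
  rows:
    - {"dx":0,"dy":-5,"dz":8,"turn":2.5,"gripper":1}
    - {"dx":12,"dy":-4,"dz":6,"turn":0,"gripper":1}
    - {"dx":20,"dy":0,"dz":1,"turn":0,"gripper":1}
    - {"dx":15,"dy":0,"dz":0,"turn":0,"gripper":1}
    - {"dx":5,"dy":0,"dz":0,"turn":0,"gripper":1}
    - {"dx":0,"dy":0,"dz":0,"turn":0,"gripper":1}

```text
t: 17.95
ee_pos: [0.6339, 0.1539, 0.1567]
tool_rot: [0.078, 0.711, -0.096, 0.692]
wrist_force: [0.4, 0.5, -1.1]
opening: 1.001
```

```bash
python3 - <<'E'
from h import *
from cap import snap
go([0.634,0.161,0.082],76.5)
snap("wrist","w8")
E
```

```text
tcp [0.6339 0.1539 0.1567] jawyaw 75.9 toolx [-0.029 -0.021 -0.999] shift mm [74.5  9.   0.1] t 17.95
world yaw change 0.6 -> turn -0.6
```

View pics/w8.png

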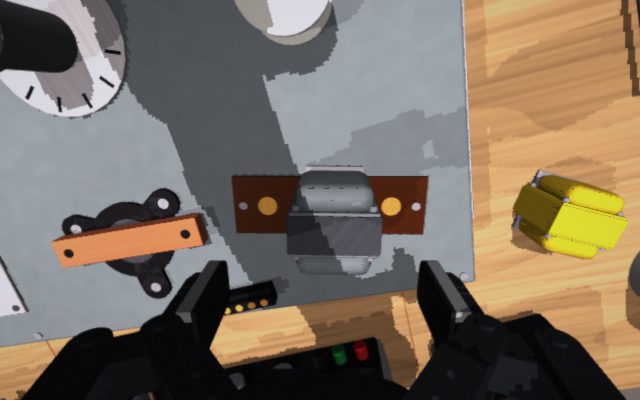

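Emit:
step_arm:
  rows:
    - {"dx":4,"dy":6,"dz":0,"turn":-0.6,"gripper":1}
    - {"dx":12,"dy":2,"dz":0,"turn":0,"gripper":1}
    - {"dx":12,"dy":0,"dz":0,"turn":0,"gripper":1}
    - {"dx":3,"dy":0,"dz":0,"turn":0,"gripper":1}
    - {"dx":0,"dy":0,"dz":0,"turn":0,"gripper":1}

```text
t: 18.62
ee_pos: [0.6357, 0.1631, 0.1247]
tool_rot: [0.074, 0.711, -0.091, 0.694]
wrist_force: [-0.1, -0.0, 0.1]
opening: 1.002
```

```bash
python3 - <<'E'
from h import *
import pickle
i,p,d=pickle.load(open("pics/w8.pkl","rb"))
c=plane(i,[(289,212),(380,214),(381,254),(288,253)],.129);print(c.mean(0).round(4),[np.degrees(np.arctan2(*(c[a]-c[b])[1::-1])) for a,b in((1,0),(2,3))],[np.linalg.norm(c[k]-c[(k+1)%4]).round(4) for k in range(4)])
go([0.634,0.161,0.082],76.5)
E
```

```text
[0.6329 0.1609 0.129 ] [np.float64(75.07772704208033), np.float64(75.96292924875978)] [np.float64(0.0504), np.float64(0.0245), np.float64(0.0535), np.float64(0.0253)]
tcp [0.6357 0.1631 0.1247] jawyaw 76.6 toolx [-0.026 -0.02  -0.999] shift mm [42.7 -1.3 -0.3] t 18.62
world yaw change -0.1 -> turn 0.1
```

Emit:
step_arm:
  rows:
    - {"dx":8,"dy":-1,"dz":-1,"turn":0.5,"gripper":1}
    - {"dx":12,"dy":0,"dz":0,"turn":0,"gripper":1}
    - {"dx":10,"dy":0,"dz":0,"turn":0,"gripper":1}
    - {"dx":4,"dy":0,"dz":0,"turn":0,"gripper":1}
    - {"dx":2,"dy":0,"dz":0,"turn":0,"gripper":1}
    - {"dx":0,"dy":0,"dz":0,"turn":0,"gripper":1}

```text
t: 19.38
ee_pos: [0.6336, 0.161, 0.0862]
tool_rot: [0.078, 0.71, -0.094, 0.693]
wrist_force: [0.1, -0.0, 0.3]
opening: 1.0
```

```bash
python3 - <<'E'
from h import *
go([0.6335,0.161,0.081],76)
E
```

```text
tcp [0.6336 0.161  0.0862] jawyaw 76.0 toolx [-0.026 -0.02  -0.999] shift mm [5.2 0.1 0. ] t 19.38
world yaw change -0.0 -> turn 0.0
```

Emit:
step_arm:
  rows:
    - {"dx":3,"dy":0,"dz":0,"turn":0,"gripper":1}
    - {"dx":1,"dy":0,"dz":0,"turn":0,"gripper":1}
    - {"dx":0,"dy":0,"dz":0,"turn":0,"gripper":0.7}
    - {"dx":0,"dy":0,"dz":0,"turn":0,"gripper":0.5}
    - {"dx":0,"dy":0,"dz":0,"turn":0,"gripper":0.4}
    - {"dx":0,"dy":0,"dz":0,"turn":0,"gripper":0.4}
    - {"dx":0,"dy":0,"dz":0,"turn":0,"gripper":0.4}
  grip_force: 60

```text
t: 20.25
ee_pos: [0.6346, 0.1606, 0.0835]
tool_rot: [0.078, 0.709, -0.094, 0.694]
wrist_force: [-0.2, 0.5, -0.1]
opening: 0.627
```

```bash
python3 - <<'E'
from h import *
go([0.6335,0.161,0.16],76)
E
```

```text
tcp [0.6346 0.1606 0.0835] jawyaw 76.0 toolx [-0.024 -0.02  -1.   ] shift mm [-76.4  -1.8  -2.6] t 20.25
world yaw change -0.0 -> turn 0.0
```

Emit:
step_arm:
  rows:
    - {"dx":-5,"dy":0,"dz":0,"turn":0,"gripper":0.4}
    - {"dx":-15,"dy":0,"dz":0,"turn":0,"gripper":0.4}
    - {"dx":-25,"dy":0,"dz":0,"turn":0,"gripper":0.4}
    - {"dx":-25,"dy":0,"dz":0,"turn":0,"gripper":0.4}
    - {"dx":-15,"dy":0,"dz":0,"turn":0,"gripper":0.4}
    - {"dx":-5,"dy":0,"dz":0,"turn":0,"gripper":0.4}
    - {"dx":0,"dy":0,"dz":0,"turn":-5,"gripper":0.4}
    - {"dx":0,"dy":0,"dz":0,"turn":-5,"gripper":0.4}
    - {"dx":0,"dy":0,"dz":0,"turn":0,"gripper":0.4}

```text
t: 21.38
ee_pos: [0.6314, 0.1617, 0.1728]
tool_rot: [0.014, 0.719, -0.032, 0.694]
wrist_force: [0.2, 0.4, -4.1]
opening: 0.624
```

```bash
python3 - <<'E'
from h import *
go([0.4838,-0.1465,0.19],87)
print(robot.get_obs()["opening"],robot.get_obs()["wrist_force"])
E
```

```text
tcp [0.6314 0.1617 0.1728] jawyaw 86.3 toolx [-0.036 -0.023 -0.999] shift mm [  -4.7 -317.4 -127.8] t 21.38
world yaw change 0.7 -> turn -0.7
0.6240108616011127 [ 0.15823687  0.44665992 -4.08883875]
```

Emit:
step_arm:
  rows:
    - {"dx":-5,"dy":-12,"dz":-5,"turn":0,"gripper":0.4}
    - {"dx":-3,"dy":-25,"dz":-10,"turn":0,"gripper":0.4}
    - {"dx":0,"dy":-32,"dz":-13,"turn":0,"gripper":0.4}
    - {"dx":0,"dy":-34,"dz":-13,"turn":0,"gripper":0.4}
    - {"dx":0,"dy":-34,"dz":-13,"turn":0,"gripper":0.4}
    - {"dx":0,"dy":-34,"dz":-13,"turn":0,"gripper":0.4}
    - {"dx":0,"dy":-34,"dz":-13,"turn":0,"gripper":0.4}
    - {"dx":0,"dy":-32,"dz":-13,"turn":0,"gripper":0.4}
    - {"dx":0,"dy":-25,"dz":-10,"turn":0,"gripper":0.4}
    - {"dx":0,"dy":-15,"dz":-6,"turn":0,"gripper":0.4}
    - {"dx":0,"dy":-8,"dz":-3,"turn":0,"gripper":0.4}
    - {"dx":0,"dy":0,"dz":0,"turn":0,"gripper":0.4}

```text
t: 22.88
ee_pos: [0.4888, -0.1319, 0.1945]
tool_rot: [0.021, 0.72, -0.039, 0.693]
wrist_force: [1.2, 0.0, -4.1]
opening: 0.627
```

```bash
python3 - <<'E'
from h import *
from cap import snap
snap("wrist","w9")
go([0.4838,-0.1465,0.14],87)
E
```

```text
tcp [ 0.4892 -0.1312  0.1945] jawyaw 85.2 toolx [-0.038 -0.024 -0.999] shift mm [ 55.  -14.2  -2.1] t 22.93
world yaw change 1.8 -> turn -1.8
```

View pics/w9.png

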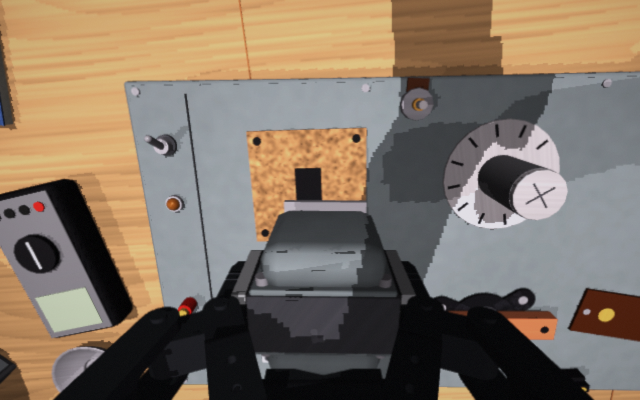

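Emit:
step_arm:
  rows:
    - {"dx":5,"dy":-8,"dz":-1,"turn":-1.5,"gripper":0.4}
    - {"dx":12,"dy":-5,"dz":-1,"turn":0,"gripper":0.4}
    - {"dx":15,"dy":0,"dz":0,"turn":0,"gripper":0.4}
    - {"dx":10,"dy":0,"dz":0,"turn":0,"gripper":0.4}
    - {"dx":4,"dy":0,"dz":0,"turn":0,"gripper":0.4}
    - {"dx":0,"dy":0,"dz":0,"turn":0,"gripper":0.4}

```text
t: 23.68
ee_pos: [0.4864, -0.1394, 0.1448]
tool_rot: [0.009, 0.721, -0.025, 0.693]
wrist_force: [0.2, -0.7, -3.8]
opening: 0.626
```

```bash
python3 - <<'E'
from h import *
go([0.4838,-0.1465,0.087],87)
E
```

```text
tcp [ 0.4864 -0.1394  0.1448] jawyaw 87.2 toolx [-0.04  -0.022 -0.999] shift mm [58.  -5.9 -0.1] t 23.68
world yaw change -0.2 -> turn 0.2
```

Emit:
step_arm:
  rows:
    - {"dx":5,"dy":-4,"dz":0,"turn":0.2,"gripper":0.4}
    - {"dx":12,"dy":-2,"dz":0,"turn":0,"gripper":0.4}
    - {"dx":15,"dy":0,"dz":0,"turn":0,"gripper":0.4}
    - {"dx":8,"dy":0,"dz":0,"turn":0,"gripper":0.4}
    - {"dx":4,"dy":0,"dz":0,"turn":0,"gripper":0.4}
    - {"dx":2,"dy":0,"dz":0,"turn":0,"gripper":0.4}
    - {"dx":0,"dy":0,"dz":0,"turn":0,"gripper":0.4}

```text
t: 24.55
ee_pos: [0.4851, -0.147, 0.0963]
tool_rot: [0.01, 0.72, -0.027, 0.693]
wrist_force: [-0.4, 0.0, -4.2]
opening: 0.627
```

```bash
python3 - <<'E'
from h import *
go([0.4845,-0.1465,0.085],87)
E
```

```text
tcp [ 0.4851 -0.147   0.0963] jawyaw 87.0 toolx [-0.038 -0.022 -0.999] shift mm [11.3  0.7 -0.2] t 24.55
world yaw change -0.0 -> turn 0.0
```

Emit:
step_arm:
  rows:
    - {"dx":4,"dy":0.5,"dz":0,"turn":0,"gripper":0.4}
    - {"dx":3,"dy":0,"dz":0,"turn":0,"gripper":0.4}
    - {"dx":2,"dy":0,"dz":0,"turn":0,"gripper":0.4}
    - {"dx":1,"dy":0,"dz":0,"turn":0,"gripper":0.4}
    - {"dx":0,"dy":0,"dz":0,"turn":0,"gripper":0.4}

```text
t: 25.18
ee_pos: [0.4857, -0.1466, 0.0864]
tool_rot: [0.01, 0.719, -0.027, 0.694]
wrist_force: [0.5, -1.5, -3.9]
opening: 0.626
```

```bash
python3 - <<'E'
from h import *
from cap import snap
go([0.4845,-0.1465,0.084],87)
snap("side","s1")
p=cv2.imread("pics/s1.png"); cv2.imwrite("pics/s1a.png",cv2.resize(p[200:330,310:460],None,fx=4,fy=4))
E
```

```text
tcp [ 0.4857 -0.1466  0.0864] jawyaw 87.0 toolx [-0.036 -0.022 -0.999] shift mm [ 2.5  0.1 -1.1] t 25.18
world yaw change -0.0 -> turn 0.0
```

View pics/s1a.png

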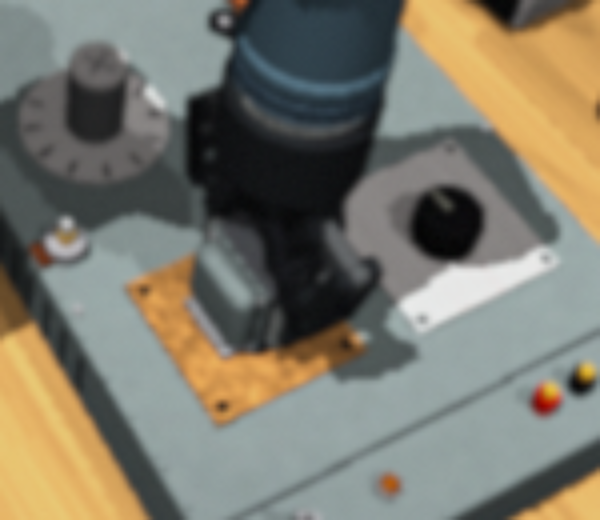

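Emit:
step_arm:
  rows:
    - {"dx":1,"dy":0,"dz":-1,"turn":0,"gripper":0.4}
    - {"dx":1,"dy":0,"dz":0,"turn":0,"gripper":0.4}
    - {"dx":0,"dy":0,"dz":0,"turn":0,"gripper":0.4}

```text
t: 25.6
ee_pos: [0.4847, -0.1467, 0.0846]
tool_rot: [0.01, 0.719, -0.027, 0.694]
wrist_force: [0.0, -0.8, -3.7]
opening: 0.628
```

Emit:
step_arm:
  rows:
    - {"dx":1,"dy":0,"dz":0,"turn":0,"gripper":0.4}
    - {"dx":0,"dy":0,"dz":0,"turn":0,"gripper":0.4}

```text
t: 25.85
ee_pos: [0.4849, -0.1468, 0.0838]
tool_rot: [0.01, 0.719, -0.027, 0.694]
wrist_force: [0.1, -0.3, -3.5]
opening: 0.629
```

Emit:
step_arm:
  rows:
    - {"dx":1,"dy":0,"dz":0,"turn":0,"gripper":0.4}
    - {"dx":0,"dy":0,"dz":0,"turn":0,"gripper":0.4}

```text
t: 26.1
ee_pos: [0.485, -0.1468, 0.0838]
tool_rot: [0.011, 0.719, -0.026, 0.694]
wrist_force: [-0.6, -0.2, -4.0]
opening: 0.626
```

Emit:
step_arm:
  rows:
    - {"dx":1,"dy":0,"dz":0,"turn":0,"gripper":0.4}
    - {"dx":0,"dy":0,"dz":0,"turn":0,"gripper":0.4}

```text
t: 26.35
ee_pos: [0.4852, -0.1469, 0.0838]
tool_rot: [0.011, 0.719, -0.026, 0.694]
wrist_force: [-0.5, 0.7, -2.2]
opening: 0.626
```

Emit:
step_arm:
  rows:
    - {"dx":2,"dy":0,"dz":0,"turn":0,"gripper":0.4}
    - {"dx":1,"dy":0,"dz":0,"turn":0,"gripper":0.4}
    - {"dx":0,"dy":0,"dz":0,"turn":0,"gripper":0.4}

```text
t: 26.72
ee_pos: [0.4852, -0.1469, 0.0837]
tool_rot: [0.012, 0.719, -0.025, 0.694]
wrist_force: [-0.9, -0.2, -2.6]
opening: 0.628
```

Emit:
step_arm:
  rows:
    - {"dx":2,"dy":0,"dz":0,"turn":0,"gripper":0.4}
    - {"dx":1,"dy":0,"dz":0,"turn":0,"gripper":0.7}
    - {"dx":0,"dy":0,"dz":0,"turn":0,"gripper":1}
    - {"dx":0,"dy":0,"dz":0,"turn":0,"gripper":1}
    - {"dx":0,"dy":0,"dz":0,"turn":0,"gripper":1}

```text
t: 27.35
ee_pos: [0.4875, -0.1476, 0.0827]
tool_rot: [0.012, 0.718, -0.026, 0.695]
wrist_force: [0.3, -0.3, 0.2]
opening: 1.0
```

```bash
python3 - <<'E'
from h import *
from cap import snap
go([0.4845,-0.1465,0.084],87)
snap("wrist","w10")
E
```

```text
tcp [ 0.4875 -0.1476  0.0827] jawyaw 87.0 toolx [-0.033 -0.019 -0.999] shift mm [-1.2  0.9 -3.1] t 27.35
world yaw change 0.0 -> turn -0.0
```

View pics/w10.png

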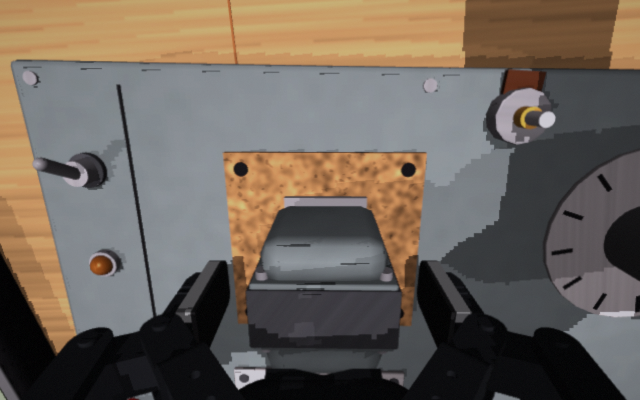

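Emit:
step_arm:
  rows:
    - {"dx":-10,"dy":0,"dz":0,"turn":0,"gripper":1}
    - {"dx":-25,"dy":0,"dz":0,"turn":0,"gripper":1}
    - {"dx":-35,"dy":0,"dz":0,"turn":0,"gripper":1}
    - {"dx":-35,"dy":0,"dz":0,"turn":0,"gripper":1}
    - {"dx":-30,"dy":0,"dz":0,"turn":0,"gripper":1}
    - {"dx":-10,"dy":0,"dz":0,"turn":0,"gripper":1}
    - {"dx":0,"dy":0,"dz":0,"turn":0,"gripper":1}

```text
t: 28.28
ee_pos: [0.4919, -0.1452, 0.234]
tool_rot: [0.012, 0.718, -0.026, 0.696]
wrist_force: [-0.4, -1.0, -0.3]
opening: 0.998
```

```bash
python3 - <<'E'
from h import *
from cap import snap
go([0.6243,0.0075,0.22],-3.7)
i,p,d=snap("wrist","w11")
cv2.imwrite("pics/w11a.png",cv2.resize(p[100:300,220:440,::-1],None,fx=3,fy=3,interpolation=cv2.INTER_CUBIC))
E
```

```text
tcp [ 0.4919 -0.1452  0.234 ] jawyaw 86.9 toolx [-0.032 -0.019 -0.999] shift mm [  6.9 159.8 124.2] t 28.27
world yaw change 89.4 -> turn -89.4
```

View pics/w11a.png

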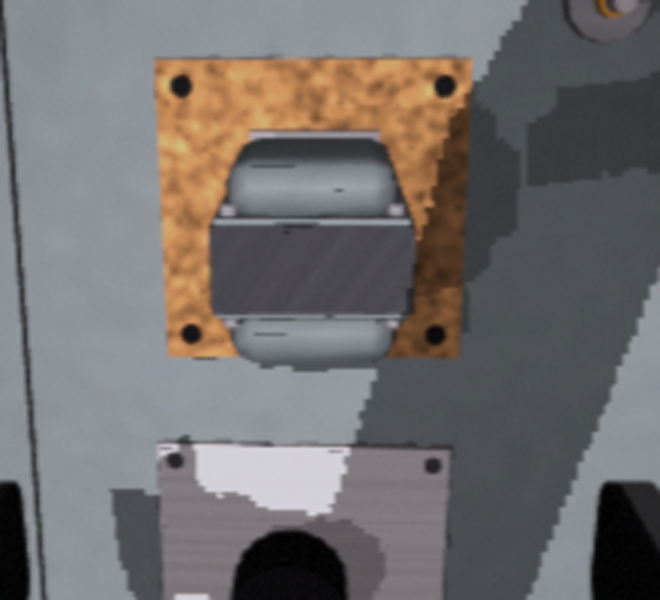

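```bash
python3 - <<'E'
from h import *
import pickle
i,p,d=pickle.load(open("pics/w11.pkl","rb"))
C=lambda x,y:(220-.33+x/3,100-.33+y/3)
g=plane(i,[C(*q) for q in [(181,86),(445,86),(435,335),(191,334)]],.073)
c=plane(i,[C(*q) for q in [(210,223),(416,223),(412,318),(212,316)]],.129)
for n,k in(("gasket",g),("bell",c)): print(n,k.mean(0).round(4),[np.degrees(np.arctan2(*(k[a]-k[b])[1::-1])).round(1) for a,b in((1,0),(2,3))],[np.linalg.norm(k[j]-k[(j+1)%4]).round(4) for j in range(4)])
E
```

```text
gasket [ 0.4836 -0.1461  0.073 ] [np.float64(87.0), np.float64(87.0)] [np.float64(0.0801), np.float64(0.08), np.float64(0.0798), np.float64(0.08)]
bell [ 0.4858 -0.1454  0.129 ] [np.float64(87.1), np.float64(86.7)] [np.float64(0.0532), np.float64(0.0259), np.float64(0.0532), np.float64(0.0254)]
```

The bell is on the gasket at the right yaw (87°), about 2 mm off centre. Next is the bus bar.

Emit:
step_arm:
  rows:
    - {"dx":0,"dy":15,"dz":12,"turn":0,"gripper":1}
    - {"dx":0,"dy":25,"dz":20,"turn":0,"gripper":1}
    - {"dx":0,"dy":32,"dz":25,"turn":0,"gripper":1}
    - {"dx":0,"dy":32,"dz":25,"turn":0,"gripper":1}
    - {"dx":0,"dy":25,"dz":20,"turn":0,"gripper":1}
    - {"dx":0,"dy":10,"dz":10,"turn":0,"gripper":1}
    - {"dx":0,"dy":0,"dz":0,"turn":10,"gripper":1}
    - {"dx":0,"dy":0,"dz":0,"turn":10,"gripper":1}
    - {"dx":0,"dy":0,"dz":0,"turn":10,"gripper":1}
    - {"dx":0,"dy":0,"dz":0,"turn":10,"gripper":1}
    - {"dx":0,"dy":0,"dz":0,"turn":10,"gripper":1}
    - {"dx":0,"dy":0,"dz":0,"turn":10,"gripper":1}

```text
t: 29.82
ee_pos: [0.6087, -0.0008, 0.208]
tool_rot: [0.362, 0.611, -0.397, 0.581]
wrist_force: [-0.1, -0.7, 1.0]
opening: 1.003
```

```bash
python3 - <<'E'
from h import *
go([0.6243,0.0075,0.22],-3.7)
print(robot.get_obs()["joints"].round(2))
E
```

```text
tcp [ 0.6087 -0.0008  0.208 ] jawyaw 25.0 toolx [-0.062 -0.02  -0.998] shift mm [-13.1  16.9  -1.1] t 29.82
world yaw change -28.7 -> turn 28.7
[-0.56  0.41  0.62  1.7  -0.23  1.17  0.56]
```

Emit:
step_arm:
  rows:
    - {"dx":0,"dy":0,"dz":0,"turn":0,"gripper":1}
    - {"dx":0,"dy":0,"dz":0,"turn":0,"gripper":1}
    - {"dx":0,"dy":0,"dz":0,"turn":0,"gripper":1}
    - {"dx":0,"dy":0,"dz":0,"turn":0,"gripper":1}

```text
t: 30.32
ee_pos: [0.6075, -0.0014, 0.2062]
tool_rot: [0.359, 0.613, -0.397, 0.581]
wrist_force: [-0.7, -0.6, -1.0]
opening: 1.0
```

```bash
python3 - <<'E'
from h import *
go([0.6243,0.0075,0.22],-3.7)
E
```

```text
tcp [ 0.6075 -0.0014  0.2062] jawyaw 25.4 toolx [-0.065 -0.021 -0.998] shift mm [-15.  18.  -1.] t 30.32
world yaw change -29.1 -> turn 29.1
```

Emit:
step_arm:
  rows:
    - {"dx":0,"dy":0,"dz":0,"turn":9.5,"gripper":1}
    - {"dx":0,"dy":0,"dz":0,"turn":9.5,"gripper":1}
    - {"dx":0,"dy":0,"dz":0,"turn":5,"gripper":1}
    - {"dx":0,"dy":0,"dz":0,"turn":0,"gripper":1}

```text
t: 30.82
ee_pos: [0.6077, -0.0016, 0.2066]
tool_rot: [-0.475, -0.514, 0.518, -0.492]
wrist_force: [0.1, 0.3, 0.4]
opening: 1.002
```

```bash
python3 - <<'E'
from h import *
go([0.6243,0.0075,0.22],-3.7)
E
```

```text
tcp [ 0.6077 -0.0016  0.2066] jawyaw 0.7 toolx [-0.065 -0.02  -0.998] shift mm [-14.6  15.8  -8.6] t 30.82
world yaw change -4.4 -> turn 4.4
```

Emit:
step_arm:
  rows:
    - {"dx":0,"dy":-50,"dz":0,"turn":0,"gripper":1}
    - {"dx":0,"dy":0,"dz":0,"turn":0,"gripper":1}
    - {"dx":0,"dy":0,"dz":0,"turn":0,"gripper":1}

```text
t: 31.2
ee_pos: [0.5558, -0.0022, 0.2084]
tool_rot: [-0.473, -0.516, 0.517, -0.492]
wrist_force: [0.1, 0.1, 0.1]
opening: 1.004
```

```bash
python3 - <<'E'
from h import *
go([0.6243,0.0075,0.22],-3.7)
E
```

```text
tcp [ 0.5558 -0.0022  0.2084] jawyaw 1.0 toolx [-0.067 -0.021 -0.998] shift mm [-16.4  67.7  -8.2] t 31.2
world yaw change -4.7 -> turn 4.7
```

Emit:
step_arm:
  rows:
    - {"dx":-60,"dy":0,"dz":0,"turn":0,"gripper":1}
    - {"dx":0,"dy":0,"dz":0,"turn":0,"gripper":1}

```text
t: 31.45
ee_pos: [0.5608, -0.001, 0.2695]
tool_rot: [-0.473, -0.516, 0.517, -0.493]
wrist_force: [-0.1, 0.0, -0.1]
opening: 0.998
```

```bash
python3 - <<'E'
from h import *
go([0.6243,0.0075,0.22],-3.7)
E
```

```text
tcp [ 0.5608 -0.001   0.2695] jawyaw 1.1 toolx [-0.067 -0.022 -0.997] shift mm [44.9 66.9 -8.3] t 31.45
world yaw change -4.8 -> turn 4.8
```

Emit:
step_arm:
  rows:
    - {"dx":40,"dy":0,"dz":0,"turn":0,"gripper":1}
    - {"dx":0,"dy":0,"dz":0,"turn":0,"gripper":1}

```text
t: 31.7
ee_pos: [0.5611, -0.0013, 0.2307]
tool_rot: [0.473, 0.516, -0.515, 0.495]
wrist_force: [-0.5, -0.4, -0.4]
opening: 1.002
```

```bash
python3 - <<'E'
from h import *
go([0.6243,0.0075,0.22],-3.7)
E
```

```text
tcp [ 0.5611 -0.0013  0.2307] jawyaw 1.2 toolx [-0.062 -0.022 -0.998] shift mm [ 6.6 63.9 -7.6] t 31.7
world yaw change -4.9 -> turn 4.9
```

Emit:
step_arm:
  rows:
    - {"dx":-60,"dy":0,"dz":0,"turn":0,"gripper":1}
    - {"dx":0,"dy":0,"dz":0,"turn":0,"gripper":1}
    - {"dx":60,"dy":0,"dz":0,"turn":0,"gripper":1}
    - {"dx":0,"dy":0,"dz":0,"turn":0,"gripper":1}
    - {"dx":-60,"dy":0,"dz":0,"turn":0,"gripper":1}
    - {"dx":0,"dy":0,"dz":0,"turn":0,"gripper":1}
    - {"dx":60,"dy":0,"dz":0,"turn":0,"gripper":1}
    - {"dx":0,"dy":0,"dz":0,"turn":0,"gripper":1}

```text
t: 32.7
ee_pos: [0.5706, -0.0011, 0.2442]
tool_rot: [0.477, 0.512, -0.511, 0.5]
wrist_force: [-0.4, -0.4, -0.9]
opening: 0.998
```

```bash
python3 - <<'E'
from h import *
go([0.6243,0.0075,0.22],-3.7)
E
```

```text
tcp [ 0.5706 -0.0011  0.2442] jawyaw 1.4 toolx [-0.046 -0.022 -0.999] shift mm [21.6 54.9 -7.8] t 32.7
world yaw change -5.1 -> turn 5.1
```

Emit:
step_arm:
  rows:
    - {"dx":-60,"dy":0,"dz":0,"turn":0,"gripper":1}
    - {"dx":0,"dy":0,"dz":0,"turn":0,"gripper":1}
    - {"dx":62,"dy":0,"dz":0,"turn":0,"gripper":1}
    - {"dx":0,"dy":0,"dz":0,"turn":0,"gripper":1}
    - {"dx":-60,"dy":0,"dz":0,"turn":0,"gripper":1}
    - {"dx":0,"dy":0,"dz":0,"turn":0,"gripper":1}
    - {"dx":62,"dy":0,"dz":0,"turn":0,"gripper":1}
    - {"dx":0,"dy":0,"dz":0,"turn":0,"gripper":1}
    - {"dx":-60,"dy":0,"dz":0,"turn":0,"gripper":1}
    - {"dx":0,"dy":0,"dz":0,"turn":0,"gripper":1}
    - {"dx":62,"dy":0,"dz":0,"turn":0,"gripper":1}
    - {"dx":0,"dy":0,"dz":0,"turn":0,"gripper":1}

```text
t: 34.2
ee_pos: [0.5945, -0.0013, 0.2805]
tool_rot: [0.491, 0.5, -0.496, 0.512]
wrist_force: [0.3, 1.1, -0.3]
opening: 1.007
```

```bash
python3 - <<'E'
from h import *
go([0.6243,0.0075,0.22],-3.7)
E
```

```text
tcp [ 0.5945 -0.0013  0.2805] jawyaw 1.4 toolx [ 0.008 -0.017 -1.   ] shift mm [60.6 29.5 -9.2] t 34.2
world yaw change -5.1 -> turn 5.1
```

Emit:
step_arm:
  rows:
    - {"dx":0,"dy":8,"dz":-3,"turn":2.5,"gripper":1}
    - {"dx":8,"dy":8,"dz":-3,"turn":2.5,"gripper":1}
    - {"dx":15,"dy":8,"dz":-2,"turn":0,"gripper":1}
    - {"dx":20,"dy":3,"dz":0,"turn":0,"gripper":1}
    - {"dx":20,"dy":0,"dz":0,"turn":0,"gripper":1}
    - {"dx":20,"dy":0,"dz":0,"turn":0,"gripper":1}
    - {"dx":15,"dy":0,"dz":0,"turn":0,"gripper":1}
    - {"dx":5,"dy":0,"dz":0,"turn":0,"gripper":1}
    - {"dx":0,"dy":0,"dz":0,"turn":0,"gripper":1}

```text
t: 35.33
ee_pos: [0.632, 0.0042, 0.1817]
tool_rot: [0.517, 0.474, -0.515, 0.493]
wrist_force: [-0.3, -0.6, -0.1]
opening: 1.0
```

```bash
python3 - <<'E'
from h import *
from cap import snap
go([0.6243,0.0075,0.1],-3.7)
snap("wrist","w12")
E
```

```text
tcp [0.632  0.0042 0.1817] jawyaw -3.7 toolx [ 0.022 -0.017 -1.   ] shift mm [81.4 -9.7 -4. ] t 35.33
world yaw change 0.0 -> turn -0.0
```

View pics/w12.png

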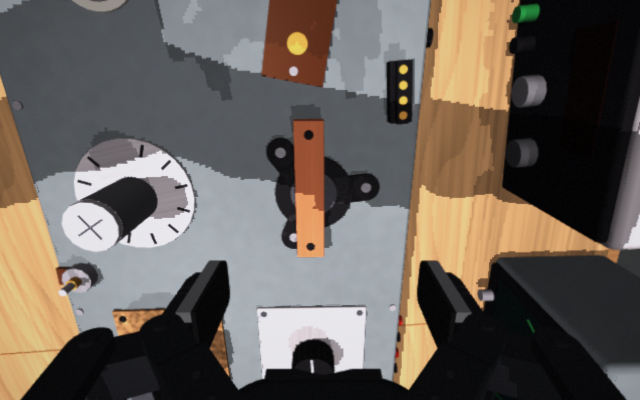

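```bash
python3 - <<'E'
from h import *
import pickle
i,p,d=pickle.load(open("pics/w12.pkl","rb"))
g=plane(i,[(308,134.5),(310,246.5)],.085);print("bar",g.mean(0).round(4),np.linalg.norm(g[0]-g[1]),np.degrees(np.arctan2(*(g[0]-g[1])[1::-1])))
hsv=cv2.cvtColor(p,cv2.COLOR_RGB2HSV); 
m=((hsv[...,0]<14)&(hsv[...,1]>150)&(hsv[...,2]>80)).astype(np.uint8); m[:,:270]=0;m[:,350:]=0;m[:105]=0;m[265:]=0
c=max(cv2.findContours(m,0,1)[0],key=cv2.contourArea); b=cv2.boxPoints(cv2.minAreaRect(c)); print(b); q=plane(i,b,.085); print(q.mean(0).round(4))
E
```

```text
bar [0.6242 0.0072 0.085 ] 0.09008218780343086 86.4094627692439
[[294. 120.]
 [323. 120.]
 [323. 210.]
 [294. 210.]]
[0.6255 0.0282 0.085 ]
```

Emit:
step_arm:
  rows:
    - {"dx":0,"dy":-6,"dz":-2.5,"turn":0,"gripper":1}
    - {"dx":10,"dy":-3,"dz":-1,"turn":0,"gripper":1}
    - {"dx":20,"dy":0,"dz":0,"turn":0,"gripper":1}
    - {"dx":20,"dy":0,"dz":0,"turn":0,"gripper":1}
    - {"dx":10,"dy":0,"dz":0,"turn":0,"gripper":1}
    - {"dx":4,"dy":0,"dz":0,"turn":0,"gripper":1}
    - {"dx":0,"dy":0,"dz":0,"turn":0,"gripper":1}

```text
t: 36.25
ee_pos: [0.6248, 0.0077, 0.1138]
tool_rot: [0.518, 0.474, -0.514, 0.493]
wrist_force: [0.1, 0.3, 0.0]
opening: 1.001
```

```bash
python3 - <<'E'
from h import *
go([0.6242,0.0074,0.075],-3.7)
E
```

```text
tcp [0.6248 0.0077 0.1138] jawyaw -3.7 toolx [ 0.023 -0.017 -1.   ] shift mm [38.8 -1.5 -0.2] t 36.25
world yaw change -0.0 -> turn 0.0
```

Emit:
step_arm:
  rows:
    - {"dx":8,"dy":-1,"dz":0,"turn":0,"gripper":1}
    - {"dx":12,"dy":0,"dz":0,"turn":0,"gripper":1}
    - {"dx":8,"dy":0,"dz":0,"turn":0,"gripper":1}
    - {"dx":3,"dy":0,"dz":0,"turn":0,"gripper":1}
    - {"dx":1,"dy":0,"dz":0,"turn":0,"gripper":1}
    - {"dx":0,"dy":0,"dz":0,"turn":0,"gripper":1}

```text
t: 37.0
ee_pos: [0.6257, 0.0072, 0.0807]
tool_rot: [0.518, 0.473, -0.513, 0.494]
wrist_force: [-0.2, 0.1, 0.2]
opening: 1.0
```

```bash
python3 - <<'E'
from h import *
go([0.6242,0.0074,0.076],-3.7)
E
```

```text
tcp [0.6257 0.0072 0.0807] jawyaw -3.7 toolx [ 0.026 -0.016 -1.   ] shift mm [ 4.6 -1.6 -0.2] t 37.0
world yaw change -0.0 -> turn 0.0
```

Emit:
step_arm:
  rows:
    - {"dx":3,"dy":-1.5,"dz":0,"turn":0,"gripper":1}
    - {"dx":1.5,"dy":0,"dz":0,"turn":0,"gripper":0.7}
    - {"dx":0,"dy":0,"dz":0,"turn":0,"gripper":0.4}
    - {"dx":0,"dy":0,"dz":0,"turn":0,"gripper":0.1}
    - {"dx":0,"dy":0,"dz":0,"turn":0,"gripper":0.1}
    - {"dx":0,"dy":0,"dz":0,"turn":0,"gripper":0.1}
    - {"dx":0,"dy":0,"dz":0,"turn":0,"gripper":0.1}
  grip_force: 60

```text
t: 37.88
ee_pos: [0.6251, 0.0072, 0.0769]
tool_rot: [0.519, 0.473, -0.513, 0.494]
wrist_force: [0.1, -1.4, 0.5]
opening: 0.237
```

```bash
python3 - <<'E'
from h import *
from cap import snap
go([0.6242,0.0074,0.13],-3.7)
snap("wrist","w13")
E
```

```text
tcp [0.6251 0.0072 0.0769] jawyaw -3.7 toolx [ 0.027 -0.016 -0.999] shift mm [-53.1   0.6   0.7] t 37.88
world yaw change -0.0 -> turn 0.0
```

View pics/w13.png

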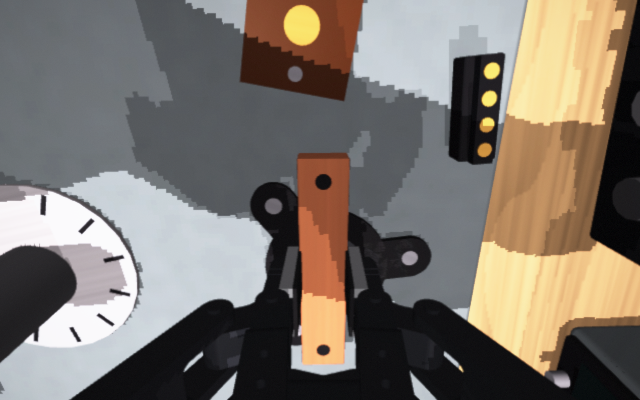

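Emit:
step_arm:
  rows:
    - {"dx":-5,"dy":0,"dz":0,"turn":0,"gripper":0.1}
    - {"dx":-15,"dy":0,"dz":0,"turn":0,"gripper":0.1}
    - {"dx":-15,"dy":0,"dz":0,"turn":0,"gripper":0.1}
    - {"dx":-10,"dy":0,"dz":-10,"turn":2,"gripper":0.1}
    - {"dx":0,"dy":0,"dz":-20,"turn":3,"gripper":0.1}
    - {"dx":0,"dy":0,"dz":-25,"turn":3,"gripper":0.1}
    - {"dx":0,"dy":0,"dz":-25,"turn":2,"gripper":0.1}
    - {"dx":0,"dy":0,"dz":-25,"turn":0,"gripper":0.1}
    - {"dx":0,"dy":0,"dz":-15,"turn":0,"gripper":0.1}
    - {"dx":0,"dy":0,"dz":-8,"turn":0,"gripper":0.1}
    - {"dx":0,"dy":0,"dz":0,"turn":0,"gripper":0.1}

```text
t: 39.3
ee_pos: [0.6489, 0.1355, 0.1305]
tool_rot: [0.564, 0.423, -0.552, 0.445]
wrist_force: [-0.4, 0.1, -1.9]
opening: 0.231
```

```bash
python3 - <<'E'
from h import *
go([0.6348,0.1568,0.11],-13.8)
print(robot.get_obs()["wrist_force"],robot.get_obs()["opening"])
E
```

```text
tcp [0.6489 0.1355 0.1305] jawyaw -14.3 toolx [ 0.032 -0.014 -0.999] shift mm [ 19.8 -19.6 -17.3] t 39.3
world yaw change 0.5 -> turn -0.5
[-0.35492186  0.10791647 -1.89718154] 0.23129150226097078
```

Emit:
step_arm:
  rows:
    - {"dx":0,"dy":-8,"dz":-7,"turn":-0.5,"gripper":0.1}
    - {"dx":4,"dy":-8,"dz":-7,"turn":0,"gripper":0.1}
    - {"dx":10,"dy":-2,"dz":-2,"turn":0,"gripper":0.1}
    - {"dx":3,"dy":0,"dz":0,"turn":0,"gripper":0.1}
    - {"dx":0,"dy":0,"dz":0,"turn":0,"gripper":0.1}

```text
t: 39.92
ee_pos: [0.6335, 0.1527, 0.1109]
tool_rot: [0.562, 0.424, -0.552, 0.446]
wrist_force: [0.1, 0.0, -2.9]
opening: 0.23
```

```bash
python3 - <<'E'
from h import *
from cap import snap
go([0.6348,0.1568,0.08],-13.8)
snap("wrist","w14")
E
```

```text
tcp [0.6335 0.1527 0.1109] jawyaw -14.0 toolx [ 0.03  -0.017 -0.999] shift mm [30.8 -0.8 -4.6] t 39.92
world yaw change 0.2 -> turn -0.2
```

View pics/w14.png

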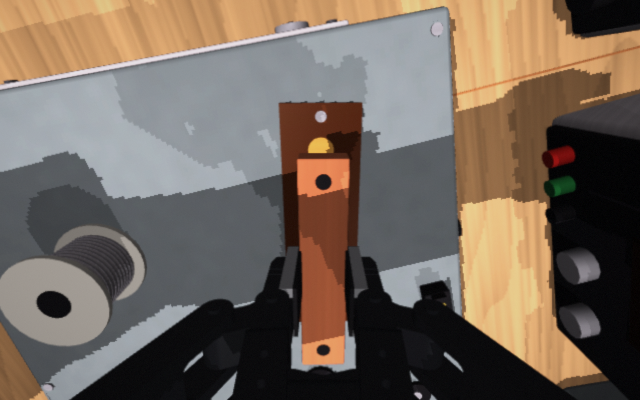

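Aligned along the strip. Now I lower it.

Emit:
step_arm:
  rows:
    - {"dx":6,"dy":-1,"dz":-3.5,"turn":-0.2,"gripper":0.1}
    - {"dx":10,"dy":0,"dz":-0.5,"turn":0,"gripper":0.1}
    - {"dx":6,"dy":0,"dz":0,"turn":0,"gripper":0.1}
    - {"dx":3,"dy":0,"dz":0,"turn":0,"gripper":0.1}
    - {"dx":0,"dy":0,"dz":0,"turn":0,"gripper":0.1}

```text
t: 40.6
ee_pos: [0.6348, 0.1559, 0.084]
tool_rot: [0.561, 0.425, -0.552, 0.447]
wrist_force: [-0.7, -0.0, -2.2]
opening: 0.235
```

```bash
python3 - <<'E'
from h import *
go([0.6348,0.1568,0.078],-13.8)
E
```

```text
tcp [0.6348 0.1559 0.084 ] jawyaw -13.8 toolx [ 0.03  -0.017 -0.999] shift mm [ 6.  -0.4 -0.9] t 40.6
world yaw change 0.0 -> turn -0.0
```

Emit:
step_arm:
  rows:
    - {"dx":3,"dy":-0.5,"dz":-1,"turn":0,"gripper":0.1}
    - {"dx":2,"dy":0,"dz":0,"turn":0,"gripper":0.1}
    - {"dx":1,"dy":0,"dz":0,"turn":0,"gripper":0.1}
    - {"dx":0,"dy":0,"dz":0,"turn":0,"gripper":0.1}

```text
t: 41.1
ee_pos: [0.6352, 0.157, 0.0782]
tool_rot: [0.561, 0.425, -0.551, 0.448]
wrist_force: [-0.4, 1.2, -2.4]
opening: 0.234
```

Emit:
step_arm:
  rows:
    - {"dx":1.5,"dy":0,"dz":0,"turn":0,"gripper":0.1}
    - {"dx":0,"dy":0,"dz":0,"turn":0,"gripper":0.1}

```text
t: 41.35
ee_pos: [0.6356, 0.157, 0.0772]
tool_rot: [0.562, 0.425, -0.551, 0.448]
wrist_force: [-0.6, -0.1, -1.8]
opening: 0.23
```

Emit:
step_arm:
  rows:
    - {"dx":1.5,"dy":-0.5,"dz":0,"turn":0,"gripper":0.1}
    - {"dx":0.5,"dy":0,"dz":0,"turn":0,"gripper":0.1}
    - {"dx":0,"dy":0,"dz":0,"turn":0,"gripper":0.1}

```text
t: 41.72
ee_pos: [0.6357, 0.157, 0.077]
tool_rot: [0.562, 0.425, -0.551, 0.447]
wrist_force: [-1.0, 0.1, -0.7]
opening: 0.233
```

Contact: z stalls at 77.0 mm and the load has dropped. Now I release.

Emit:
step_arm:
  rows:
    - {"dx":1,"dy":0,"dz":0,"turn":0,"gripper":0.1}
    - {"dx":0,"dy":0,"dz":0,"turn":0,"gripper":0.5}
    - {"dx":0,"dy":0,"dz":0,"turn":0,"gripper":1}
    - {"dx":0,"dy":0,"dz":0,"turn":0,"gripper":1}
    - {"dx":0,"dy":0,"dz":0,"turn":0,"gripper":1}
    - {"dx":-10,"dy":0,"dz":0,"turn":0,"gripper":1}
    - {"dx":-25,"dy":0,"dz":0,"turn":0,"gripper":1}
    - {"dx":-35,"dy":0,"dz":0,"turn":0,"gripper":1}
    - {"dx":-35,"dy":0,"dz":0,"turn":0,"gripper":1}
    - {"dx":-15,"dy":0,"dz":0,"turn":0,"gripper":1}
    - {"dx":0,"dy":0,"dz":0,"turn":0,"gripper":1}

```text
t: 43.1
ee_pos: [0.6329, 0.1588, 0.2019]
tool_rot: [0.563, 0.424, -0.55, 0.448]
wrist_force: [-0.1, -0.2, -0.6]
opening: 1.0
```

```bash
python3 - <<'E'
from h import *
from cap import snap
go([0.4862,0.010,0.22],-13.8)
snap("wrist","w15")
E
```

```text
tcp [0.6329 0.1588 0.2019] jawyaw -13.9 toolx [ 0.036 -0.015 -0.999] shift mm [ -21.2 -106.   179.8] t 43.1
world yaw change 0.1 -> turn -0.1
```

View pics/w15.png

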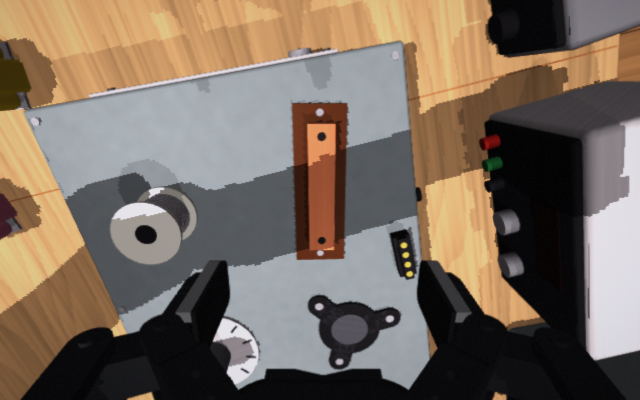

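```bash
python3 - <<'E'
from h import *
import pickle
i,p,d=pickle.load(open("pics/w15.pkl","rb"))
g=plane(i,[(321.5,137),(321.5,241)],.085);print("bar",g.mean(0).round(4),np.linalg.norm(g[0]-g[1]),np.degrees(np.arctan2(*(g[0]-g[1])[1::-1])))
s=plane(i,[(319.5,112.5),(320,253.5)],.073);print("strip screws",s.mean(0).round(4),np.degrees(np.arctan2(*(s[0]-s[1])[1::-1])))
e=plane(i,[(319,307),(390,319),(339.5,363)],.073)[:,:2]
M=np.c_[2*e,np.ones(3)];c=np.linalg.solve(M,(e**2).sum(1))[:2];print("flange",c.round(4),np.linalg.norm(e-c,axis=1))
cv2.imwrite("pics/w15a.png",cv2.resize(p[95:270,285:360,::-1],None,fx=3.4,fy=3.4,interpolation=cv2.INTER_CUBIC))
E
```

```text
bar [0.636  0.1563 0.085 ] 0.09020179398057855 76.02397398025676
strip screws [0.6347 0.1559 0.073 ] 76.11872439699673
flange [0.627  0.0015] [0.04252259 0.04252259 0.04252259]
```

View pics/w15a.png

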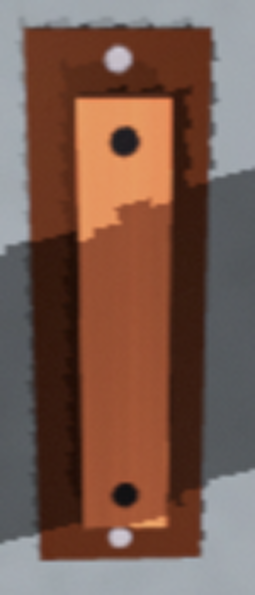

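Bar placed about 1 mm from the strip's centreline, with yaw matching. Next is the capacitor.

Emit:
step_arm:
  rows:
    - {"dx":-5,"dy":-10,"dz":15,"turn":0,"gripper":1}
    - {"dx":0,"dy":-15,"dz":25,"turn":0,"gripper":1}
    - {"dx":0,"dy":-18,"dz":30,"turn":0,"gripper":1}
    - {"dx":0,"dy":-18,"dz":30,"turn":0,"gripper":1}
    - {"dx":0,"dy":-18,"dz":30,"turn":0,"gripper":1}
    - {"dx":0,"dy":-12,"dz":22,"turn":0,"gripper":1}
    - {"dx":0,"dy":-6,"dz":10,"turn":0,"gripper":1}
    - {"dx":0,"dy":-2,"dz":4,"turn":0,"gripper":1}
    - {"dx":0,"dy":0,"dz":0,"turn":0,"gripper":1}

```text
t: 44.28
ee_pos: [0.4787, 0.0113, 0.1938]
tool_rot: [-0.556, -0.427, 0.558, -0.444]
wrist_force: [0.4, -0.7, -0.8]
opening: 0.992
```

```bash
python3 - <<'E'
from h import *
from cap import snap
go([0.4862,0.010,0.15],-3)
snap("wrist","w16")
E
```

```text
tcp [0.4787 0.0113 0.1938] jawyaw -13.9 toolx [ 0.012 -0.021 -1.   ] shift mm [43.9  6.9 -1.3] t 44.27
world yaw change 10.9 -> turn -10.9
```

View pics/w16.png

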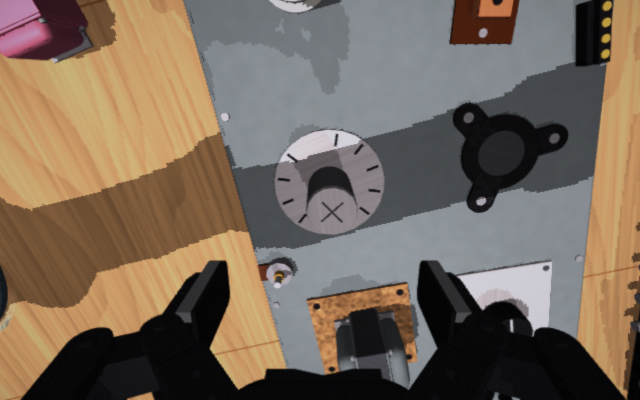

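```bash
python3 - <<'E'
from h import *
import pickle
i,p,d=pickle.load(open("pics/w16.pkl","rb"))
print("cap",plane(i,[(332,211)],.128).round(4))
def cc(e):
    M=np.c_[2*e,np.ones(len(e))];c=np.linalg.lstsq(M,(e**2).sum(1),rcond=None)[0][:2];return c.round(4),np.linalg.norm(e-c,axis=1).round(4)
print("flange",cc(plane(i,[(467,118),(554,139),(481,202)],.073)[:,:2]))
print("dial",cc(plane(i,[(275.5,180),(384,180),(330,128.5),(292,146),(369,146),(378,202),(283,207)],.073)[:,:2]))
E
```

```text
cap [[0.4863 0.0104 0.128 ]]
flange (array([0.6265, 0.0025]), array([0.0424, 0.0424, 0.0424]))
dial (array([0.4871, 0.0121]), array([0.045 , 0.045 , 0.0453, 0.0438, 0.0442, 0.0443, 0.0447]))
```

Emit:
step_arm:
  rows:
    - {"dx":0,"dy":5,"dz":-1,"turn":0,"gripper":1}
    - {"dx":10,"dy":1,"dz":0,"turn":0,"gripper":1}
    - {"dx":15,"dy":0,"dz":0,"turn":0,"gripper":1}
    - {"dx":8,"dy":0,"dz":0,"turn":0,"gripper":1}
    - {"dx":3,"dy":0,"dz":0,"turn":0,"gripper":1}
    - {"dx":0,"dy":0,"dz":0,"turn":0,"gripper":1}

```text
t: 45.08
ee_pos: [0.487, 0.0118, 0.1545]
tool_rot: [-0.554, -0.427, 0.558, -0.446]
wrist_force: [1.0, 1.0, -0.5]
opening: 0.999
```

```bash
python3 - <<'E'
from h import *
go([0.4862,0.010,0.085],-13.9)
E
```

```text
tcp [0.487  0.0118 0.1545] jawyaw -13.7 toolx [ 0.011 -0.025 -1.   ] shift mm [69.5 -1.5  0.4] t 45.08
world yaw change -0.2 -> turn 0.2
```

Emit:
step_arm:
  rows:
    - {"dx":8,"dy":-1,"dz":0.5,"turn":0,"gripper":1}
    - {"dx":15,"dy":0,"dz":0,"turn":0,"gripper":1}
    - {"dx":18,"dy":0,"dz":0,"turn":0,"gripper":1}
    - {"dx":12,"dy":0,"dz":0,"turn":0,"gripper":1}
    - {"dx":5,"dy":0,"dz":0,"turn":0,"gripper":1}
    - {"dx":2,"dy":0,"dz":0,"turn":0,"gripper":1}
    - {"dx":0,"dy":0,"dz":0,"turn":0,"gripper":1}

```text
t: 45.95
ee_pos: [0.4871, 0.0102, 0.0911]
tool_rot: [-0.554, -0.427, 0.558, -0.446]
wrist_force: [-0.3, 0.2, -0.1]
opening: 1.002
```

```bash
python3 - <<'E'
from h import *
go([0.4863,0.0104,0.085],-13.9)
E
```

```text
tcp [0.4871 0.0102 0.0911] jawyaw -13.7 toolx [ 0.013 -0.024 -1.   ] shift mm [ 6.1 -1.  -0.1] t 45.95
world yaw change -0.2 -> turn 0.2
```

Emit:
step_arm:
  rows:
    - {"dx":4,"dy":-1,"dz":0,"turn":0,"gripper":1}
    - {"dx":1,"dy":0,"dz":0,"turn":0,"gripper":0.7}
    - {"dx":0,"dy":0,"dz":0,"turn":0,"gripper":0.4}
    - {"dx":0,"dy":0,"dz":0,"turn":0,"gripper":0.2}
    - {"dx":0,"dy":0,"dz":0,"turn":0,"gripper":0.2}
    - {"dx":0,"dy":0,"dz":0,"turn":0,"gripper":0.2}
    - {"dx":0,"dy":0,"dz":0,"turn":0,"gripper":0.2}
  grip_force: 30

```text
t: 46.82
ee_pos: [0.487, 0.0108, 0.0871]
tool_rot: [-0.555, -0.427, 0.557, -0.446]
wrist_force: [-1.1, 0.4, 0.8]
opening: 0.401
```

```bash
python3 - <<'E'
from h import *
go([0.4863,0.0104,0.17],-13.9)
E
```

```text
tcp [0.487  0.0108 0.0871] jawyaw -13.7 toolx [ 0.014 -0.022 -1.   ] shift mm [-82.9   1.    2. ] t 46.83
world yaw change -0.2 -> turn 0.2
```

Emit:
step_arm:
  rows:
    - {"dx":-5,"dy":0,"dz":0,"turn":0,"gripper":0.2}
    - {"dx":-15,"dy":0,"dz":0,"turn":0,"gripper":0.2}
    - {"dx":-15,"dy":0,"dz":0,"turn":0,"gripper":0.2}
    - {"dx":-5,"dy":8,"dz":2,"turn":0,"gripper":0.2}
    - {"dx":0,"dy":18,"dz":-3,"turn":0,"gripper":0.2}
    - {"dx":0,"dy":24,"dz":-4,"turn":0,"gripper":0.2}
    - {"dx":0,"dy":28,"dz":-5,"turn":0,"gripper":0.2}
    - {"dx":0,"dy":25,"dz":-4,"turn":0,"gripper":0.2}
    - {"dx":0,"dy":15,"dz":-3,"turn":0,"gripper":0.2}
    - {"dx":0,"dy":6,"dz":-1,"turn":0,"gripper":0.2}
    - {"dx":0,"dy":0,"dz":0,"turn":0,"gripper":0.2}

```text
t: 48.2
ee_pos: [0.6187, -0.0006, 0.1352]
tool_rot: [0.557, 0.427, -0.554, 0.448]
wrist_force: [-0.1, -0.2, -1.6]
opening: 0.401
```

```bash
python3 - <<'E'
from h import *
from cap import snap
go([0.6268,0.0025,0.095],-13.9)
snap("wrist","w17")
E
```

```text
tcp [ 6.187e-01 -6.000e-04  1.352e-01] jawyaw -13.5 toolx [ 0.02  -0.021 -1.   ] shift mm [40.3  6.2 -5.6] t 48.2
world yaw change -0.4 -> turn 0.4
```

View pics/w17.png

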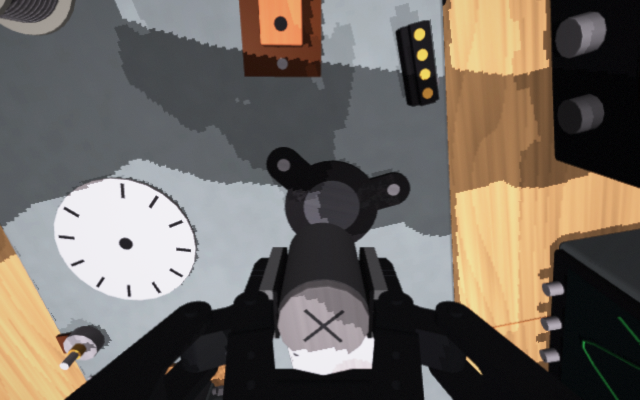

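Emit:
step_arm:
  rows:
    - {"dx":0,"dy":4,"dz":-3.5,"turn":0,"gripper":0.2}
    - {"dx":8,"dy":2,"dz":-1.5,"turn":0,"gripper":0.2}
    - {"dx":14,"dy":0,"dz":0,"turn":0,"gripper":0.2}
    - {"dx":8,"dy":0,"dz":0,"turn":0,"gripper":0.2}
    - {"dx":3,"dy":0,"dz":0,"turn":0,"gripper":0.2}
    - {"dx":0,"dy":0,"dz":0,"turn":0,"gripper":0.2}

```text
t: 49.0
ee_pos: [0.6235, 0.003, 0.0985]
tool_rot: [0.556, 0.429, -0.555, 0.446]
wrist_force: [0.6, 0.3, -1.5]
opening: 0.4
```

```bash
python3 - <<'E'
from h import *
import pickle
i,p,d=pickle.load(open("pics/w17.pkl","rb")); print("dial",plane(i,[(126,243)],.073).round(4))
go([0.6271,0.0028,0.0875],-13.9)
E
```

```text
dial [[0.4867 0.0112 0.073 ]]
tcp [0.6235 0.003  0.0985] jawyaw -13.5 toolx [ 0.016 -0.019 -1.   ] shift mm [11.1  3.3 -0.8] t 49.0
world yaw change -0.4 -> turn 0.4
```

Emit:
step_arm:
  rows:
    - {"dx":3,"dy":3,"dz":-0.5,"turn":0,"gripper":0.2}
    - {"dx":3,"dy":0,"dz":0,"turn":0,"gripper":0.2}
    - {"dx":2,"dy":0,"dz":0,"turn":0,"gripper":0.2}
    - {"dx":1,"dy":0,"dz":0,"turn":0,"gripper":0.2}
    - {"dx":0,"dy":0,"dz":0,"turn":0,"gripper":0.2}

```text
t: 49.62
ee_pos: [0.6279, 0.0025, 0.0899]
tool_rot: [0.556, 0.428, -0.555, 0.447]
wrist_force: [-0.3, -0.2, -1.2]
opening: 0.407
```

```bash
python3 - <<'E'
from h import *
go([0.6271,0.0028,0.087],-13.9)
E
```

```text
tcp [0.6279 0.0025 0.0899] jawyaw -13.5 toolx [ 0.018 -0.019 -1.   ] shift mm [ 2.9 -0.9 -0.2] t 49.62
world yaw change -0.4 -> turn 0.4
```

Emit:
step_arm:
  rows:
    - {"dx":1.5,"dy":-1,"dz":0,"turn":0,"gripper":0.2}
    - {"dx":1.3,"dy":0,"dz":0,"turn":0,"gripper":0.2}
    - {"dx":0,"dy":0,"dz":0,"turn":0,"gripper":0.2}

```text
t: 50.0
ee_pos: [0.627, 0.0027, 0.0872]
tool_rot: [0.556, 0.428, -0.555, 0.447]
wrist_force: [-0.3, 0.1, 0.2]
opening: 0.401
```

Emit:
step_arm:
  rows:
    - {"dx":1.2,"dy":0,"dz":0,"turn":0,"gripper":0.2}
    - {"dx":0,"dy":0,"dz":0,"turn":0,"gripper":0.2}

```text
t: 50.25
ee_pos: [0.6273, 0.0026, 0.0873]
tool_rot: [0.557, 0.428, -0.554, 0.446]
wrist_force: [0.6, 0.1, -0.9]
opening: 0.401
```

Contact (z stalls). Now I release and rise.

Emit:
step_arm:
  rows:
    - {"dx":0.5,"dy":0,"dz":0,"turn":0,"gripper":0.6}
    - {"dx":0,"dy":0,"dz":0,"turn":0,"gripper":1}
    - {"dx":0,"dy":0,"dz":0,"turn":0,"gripper":1}
    - {"dx":0,"dy":0,"dz":0,"turn":0,"gripper":1}
    - {"dx":-10,"dy":0,"dz":0,"turn":0,"gripper":1}
    - {"dx":-20,"dy":0,"dz":0,"turn":0,"gripper":1}
    - {"dx":-30,"dy":0,"dz":0,"turn":0,"gripper":1}
    - {"dx":-30,"dy":0,"dz":0,"turn":0,"gripper":1}
    - {"dx":-20,"dy":0,"dz":0,"turn":0,"gripper":1}
    - {"dx":-10,"dy":0,"dz":0,"turn":0,"gripper":1}
    - {"dx":0,"dy":0,"dz":0,"turn":0,"gripper":1}

```text
t: 51.62
ee_pos: [0.6265, 0.0042, 0.2164]
tool_rot: [0.559, 0.427, -0.553, 0.447]
wrist_force: [0.1, 0.5, 0.2]
opening: 0.999
```

```bash
python3 - <<'E'
from h import *
from cap import snap
go([0.6137,-0.1561,0.2],-3)
snap("wrist","w18")
E
```

```text
tcp [0.6265 0.0042 0.2164] jawyaw -13.6 toolx [ 0.024 -0.018 -1.   ] shift mm [ 18.9  24.8 158.6] t 51.62
world yaw change 10.6 -> turn -10.6
```

View pics/w18.png

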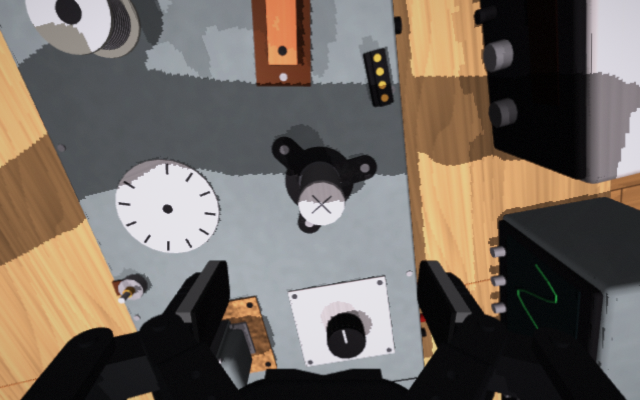

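```bash
python3 - <<'E'
from h import *
import pickle
i,p,d=pickle.load(open("pics/w18.pkl","rb"))
print("cap",plane(i,[(321.5,205)],.128).round(4),"dial",plane(i,[(168,209)],.073).round(4),"knob",plane(i,[(345.5,338)],.097).round(4),"ears",plane(i,[(284,149.5),(364.5,167.5)],.073).round(4).tolist())
E
```

```text
cap [[0.6274 0.0009 0.128 ]] dial [[0.4867 0.0107 0.073 ]] knob [[ 0.6148 -0.1532  0.097 ]] ears [[0.6042, 0.0382, 0.073], [0.6691, 0.0054, 0.073]]
```

Emit:
step_arm:
  rows:
    - {"dx":0,"dy":3,"dz":15,"turn":0,"gripper":1}
    - {"dx":0,"dy":4,"dz":25,"turn":0,"gripper":1}
    - {"dx":2,"dy":4,"dz":30,"turn":0,"gripper":1}
    - {"dx":3,"dy":4,"dz":30,"turn":0,"gripper":1}
    - {"dx":5,"dy":4,"dz":25,"turn":0,"gripper":1}
    - {"dx":10,"dy":3,"dz":15,"turn":0,"gripper":1}
    - {"dx":10,"dy":0,"dz":5,"turn":0,"gripper":1}
    - {"dx":10,"dy":0,"dz":0,"turn":0,"gripper":1}
    - {"dx":0,"dy":0,"dz":0,"turn":0,"gripper":1}

```text
t: 52.8
ee_pos: [0.6063, -0.1509, 0.1666]
tool_rot: [-0.553, -0.43, 0.559, -0.443]
wrist_force: [-0.1, 0.7, 0.2]
opening: 0.997
```

```bash
python3 - <<'E'
from h import *
from cap import snap
go([0.6137,-0.1561,0.12],-13)
snap("wrist","w19")
E
```

```text
tcp [ 0.6063 -0.1509  0.1666] jawyaw -13.7 toolx [ 0.005 -0.02  -1.   ] shift mm [46.7  8.   2.5] t 52.8
world yaw change 0.7 -> turn -0.7
```

View pics/w19.png

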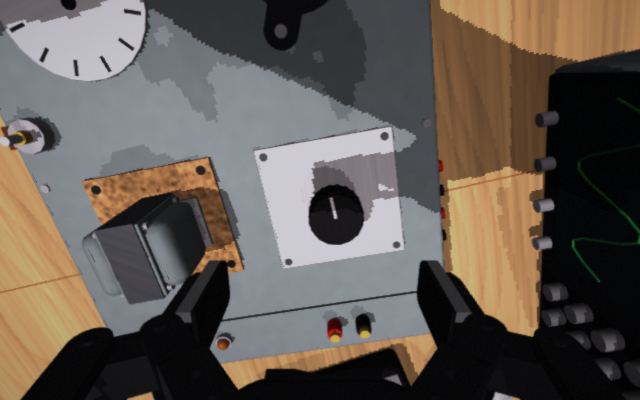

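```bash
python3 - <<'E'
from h import *
import pickle
i,p,d=pickle.load(open("pics/w19.pkl","rb"))
print("knob",plane(i,[(336.5,216)],.097).round(4))
X=plane(i,[(336.5,216)],.097)[0]; go([X[0],X[1],0.09])
E
```

```text
knob [[ 0.6153 -0.1576  0.097 ]]
tcp [ 0.6067 -0.1508  0.1671] jawyaw -13.7 toolx [ 0.006 -0.02  -1.   ] shift mm [77.3  9.2  3.2] t 52.85
```

Emit:
step_arm:
  rows:
    - {"dx":5,"dy":5,"dz":1.5,"turn":0,"gripper":1}
    - {"dx":15,"dy":3,"dz":1,"turn":0,"gripper":1}
    - {"dx":20,"dy":0,"dz":0,"turn":0,"gripper":1}
    - {"dx":15,"dy":0,"dz":0,"turn":0,"gripper":1}
    - {"dx":8,"dy":0,"dz":0,"turn":0,"gripper":1}
    - {"dx":3,"dy":0,"dz":0,"turn":0,"gripper":1}
    - {"dx":0,"dy":0,"dz":0,"turn":0,"gripper":1}

```text
t: 53.72
ee_pos: [0.6157, -0.1543, 0.0961]
tool_rot: [-0.552, -0.431, 0.558, -0.445]
wrist_force: [0.6, 0.2, 0.9]
opening: 1.002
```

```bash
python3 - <<'E'
from h import *
go([.6145,-.1565,0.0775])
E
```

```text
tcp [ 0.6157 -0.1543  0.0961] jawyaw -13.5 toolx [ 0.006 -0.02  -1.   ] shift mm [18.6 -0.8  2.1] t 53.73
```

Emit:
step_arm:
  rows:
    - {"dx":6,"dy":-0.7,"dz":2,"turn":0,"gripper":1}
    - {"dx":6,"dy":0,"dz":0,"turn":0,"gripper":1}
    - {"dx":3,"dy":0,"dz":0,"turn":0,"gripper":1}
    - {"dx":1.5,"dy":0,"dz":0,"turn":0,"gripper":1}
    - {"dx":0,"dy":0,"dz":0,"turn":0,"gripper":0.7}
    - {"dx":0,"dy":0,"dz":0,"turn":0,"gripper":0.4}
    - {"dx":0,"dy":0,"dz":0,"turn":0,"gripper":0.2}
    - {"dx":0,"dy":0,"dz":0,"turn":0,"gripper":0.2}
    - {"dx":0,"dy":0,"dz":0,"turn":0,"gripper":0.2}
    - {"dx":0,"dy":0,"dz":0,"turn":0,"gripper":0.2}
  grip_force: 25

```text
t: 54.98
ee_pos: [0.6161, -0.1569, 0.0805]
tool_rot: [-0.553, -0.43, 0.557, -0.445]
wrist_force: [-0.2, 0.6, -0.7]
opening: 0.446
```

```bash
python3 - <<'E'
from h import *
from cap import snap
go([0.4867,0.0112,0.12],-13)
i,p,d=snap("wrist","w20"); cv2.imwrite("pics/w20a.png",p[150:400,180:470,::-1])
E
```

```text
tcp [ 0.6161 -0.1569  0.0805] jawyaw -13.5 toolx [ 0.009 -0.02  -1.   ] shift mm [ -44.1 -164.4 -132.6] t 54.98
world yaw change 0.5 -> turn -0.5
```

View pics/w20a.png

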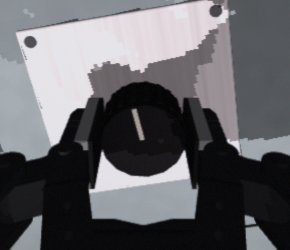

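Emit:
step_arm:
  rows:
    - {"dx":-10,"dy":0,"dz":0,"turn":0,"gripper":0.2}
    - {"dx":-25,"dy":0,"dz":0,"turn":0,"gripper":0.2}
    - {"dx":-30,"dy":0,"dz":0,"turn":0,"gripper":0.2}
    - {"dx":-30,"dy":0,"dz":0,"turn":0,"gripper":0.2}
    - {"dx":-15,"dy":-8,"dz":-6,"turn":0,"gripper":0.2}
    - {"dx":-5,"dy":-22,"dz":-18,"turn":0,"gripper":0.2}
    - {"dx":0,"dy":-27,"dz":-22,"turn":0,"gripper":0.2}
    - {"dx":0,"dy":-30,"dz":-24,"turn":0,"gripper":0.2}
    - {"dx":0,"dy":-28,"dz":-22,"turn":0,"gripper":0.2}
    - {"dx":0,"dy":-18,"dz":-14,"turn":0,"gripper":0.2}
    - {"dx":0,"dy":-8,"dz":-6,"turn":0,"gripper":0.2}
    - {"dx":0,"dy":0,"dz":0,"turn":0,"gripper":0.2}

```text
t: 56.52
ee_pos: [0.4961, -0.0066, 0.1958]
tool_rot: [-0.553, -0.432, 0.557, -0.444]
wrist_force: [-0.5, -0.2, -1.1]
opening: 0.444
```

```bash
python3 - <<'E'
from h import *
from cap import snap
go([0.4867,0.0112,0.12],-13)
i,p,d=snap("wrist","w21"); print(robot.get_obs()["opening"])
E
```

```text
tcp [ 0.4961 -0.0066  0.1958] jawyaw -13.4 toolx [ 0.005 -0.017 -1.   ] shift mm [ 75.5 -14.  -16.3] t 56.52
world yaw change 0.4 -> turn -0.4
0.444916595479946
```

View pics/w21.png

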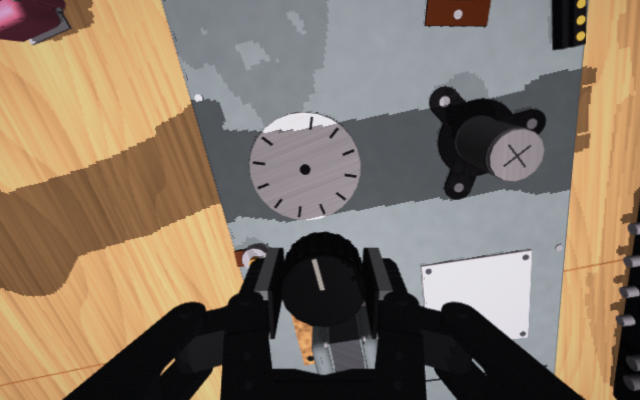

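Emit:
step_arm:
  rows:
    - {"dx":0,"dy":-7,"dz":-8,"turn":0,"gripper":0.2}
    - {"dx":10,"dy":-6,"dz":-7,"turn":0,"gripper":0.2}
    - {"dx":18,"dy":0,"dz":0,"turn":0,"gripper":0.2}
    - {"dx":20,"dy":0,"dz":0,"turn":0,"gripper":0.2}
    - {"dx":15,"dy":0,"dz":0,"turn":0,"gripper":0.2}
    - {"dx":6,"dy":0,"dz":0,"turn":0,"gripper":0.2}
    - {"dx":0,"dy":0,"dz":0,"turn":0,"gripper":0.2}

```text
t: 57.45
ee_pos: [0.4883, 0.0087, 0.1228]
tool_rot: [-0.554, -0.43, 0.559, -0.443]
wrist_force: [0.1, 0.7, -0.4]
opening: 0.444
```

```bash
python3 - <<'E'
from h import *
import pickle
i,p,d=pickle.load(open("pics/w21.pkl","rb"))
print("dial",plane(i,[(305,169.5)],.073).round(4),"cap",plane(i,[(516.5,156)],.128).round(4))
e=plane(i,[(445,102),(533,124),(459,188)],.073)[:,:2]
print("flange",np.linalg.solve(np.c_[2*e,np.ones(3)],(e**2).sum(1))[:2].round(4))
go([0.4867,0.0112,0.09],-13)
E
```

```text
dial [[0.4865 0.0108 0.073 ]] cap [[0.6271 0.0014 0.128 ]]
flange [0.6279 0.0022]
tcp [0.4883 0.0087 0.1228] jawyaw -13.7 toolx [ 0.006 -0.02  -1.   ] shift mm [32.7 -2.5 -2.6] t 57.45
world yaw change 0.7 -> turn -0.7
```

Emit:
step_arm:
  rows:
    - {"dx":6,"dy":-2,"dz":-2,"turn":0,"gripper":0.2}
    - {"dx":10,"dy":0,"dz":0,"turn":0,"gripper":0.2}
    - {"dx":10,"dy":0,"dz":0,"turn":0,"gripper":0.2}
    - {"dx":5,"dy":0,"dz":0,"turn":0,"gripper":0.2}
    - {"dx":2,"dy":0,"dz":0,"turn":0,"gripper":0.2}
    - {"dx":0,"dy":0,"dz":0,"turn":0,"gripper":0.2}

```text
t: 58.2
ee_pos: [0.4883, 0.0109, 0.0885]
tool_rot: [-0.554, -0.43, 0.558, -0.444]
wrist_force: [-0.1, -0.0, -0.0]
opening: 0.443
```

```bash
python3 - <<'E'
from h import *
go([0.4868,0.0110,0.0805],-13)
E
```

```text
tcp [0.4883 0.0109 0.0885] jawyaw -13.7 toolx [ 0.009 -0.019 -1.   ] shift mm [ 8.  -1.6  0.1] t 58.2
world yaw change 0.7 -> turn -0.7
```

Emit:
step_arm:
  rows:
    - {"dx":3,"dy":-1.5,"dz":0,"turn":0,"gripper":0.2}
    - {"dx":2,"dy":0,"dz":0,"turn":0,"gripper":0.2}
    - {"dx":1.5,"dy":0,"dz":0,"turn":0,"gripper":0.2}
    - {"dx":0,"dy":0,"dz":0,"turn":0,"gripper":0.2}

```text
t: 58.7
ee_pos: [0.4874, 0.0113, 0.0821]
tool_rot: [-0.555, -0.429, 0.557, -0.444]
wrist_force: [-0.3, -0.4, -0.9]
opening: 0.441
```

Emit:
step_arm:
  rows:
    - {"dx":1.5,"dy":0,"dz":0,"turn":0,"gripper":0.2}
    - {"dx":0,"dy":0,"dz":0,"turn":0,"gripper":0.2}

```text
t: 58.95
ee_pos: [0.4875, 0.0113, 0.0806]
tool_rot: [-0.555, -0.429, 0.557, -0.444]
wrist_force: [0.0, -0.1, 0.9]
opening: 0.447
```

Emit:
step_arm:
  rows:
    - {"dx":1,"dy":-0.5,"dz":0,"turn":0,"gripper":0.2}
    - {"dx":0,"dy":0,"dz":0,"turn":0,"gripper":0.2}

```text
t: 59.2
ee_pos: [0.4878, 0.0113, 0.0804]
tool_rot: [-0.555, -0.429, 0.557, -0.444]
wrist_force: [-0.1, 0.8, -1.3]
opening: 0.441
```

Emit:
step_arm:
  rows:
    - {"dx":0,"dy":0,"dz":0,"turn":0,"gripper":0.6}
    - {"dx":0,"dy":0,"dz":0,"turn":0,"gripper":1}
    - {"dx":0,"dy":0,"dz":0,"turn":0,"gripper":1}
    - {"dx":0,"dy":0,"dz":0,"turn":0,"gripper":1}
    - {"dx":-10,"dy":0,"dz":0,"turn":0,"gripper":1}
    - {"dx":-25,"dy":0,"dz":0,"turn":0,"gripper":1}
    - {"dx":-35,"dy":0,"dz":0,"turn":0,"gripper":1}
    - {"dx":-40,"dy":0,"dz":0,"turn":0,"gripper":1}
    - {"dx":-40,"dy":0,"dz":0,"turn":0,"gripper":1}
    - {"dx":-40,"dy":0,"dz":0,"turn":0,"gripper":1}
    - {"dx":-30,"dy":0,"dz":0,"turn":0,"gripper":1}
    - {"dx":0,"dy":0,"dz":0,"turn":0,"gripper":1}

```text
t: 60.7
ee_pos: [0.4852, 0.0134, 0.3102]
tool_rot: [0.557, 0.428, -0.557, 0.442]
wrist_force: [0.0, 0.5, -0.2]
opening: 1.002
```

```bash
python3 - <<'E'
from h import *
from cap import snap
go([0.4867,0.1,0.35],-13)
snap("wrist","w22")
E
```

```text
tcp [0.4852 0.0134 0.3102] jawyaw -14.0 toolx [ 0.012 -0.015 -1.   ] shift mm [-41.1 -18.9 -83.9] t 60.7
world yaw change 1.0 -> turn -1.0
```

View pics/w22.png

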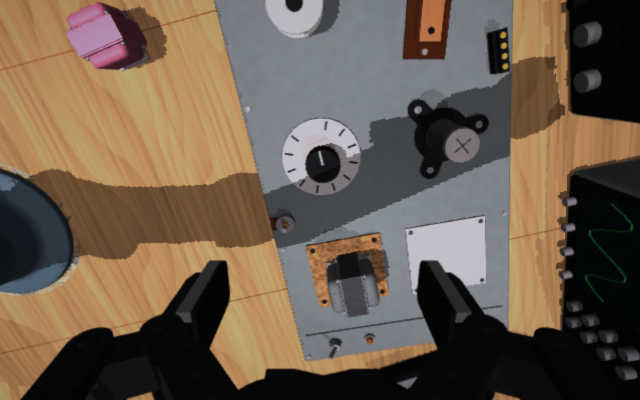

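All four are on their mountings. I'll retreat for a full check.

Emit:
step_arm:
  rows:
    - {"dx":-15,"dy":-2,"dz":-15,"turn":0,"gripper":1}
    - {"dx":-15,"dy":-5,"dz":-22,"turn":0,"gripper":1}
    - {"dx":-15,"dy":-5,"dz":-22,"turn":0,"gripper":1}
    - {"dx":-10,"dy":-5,"dz":-22,"turn":0,"gripper":1}
    - {"dx":0,"dy":-4,"dz":-22,"turn":0,"gripper":1}
    - {"dx":0,"dy":-2,"dz":-12,"turn":0,"gripper":1}
    - {"dx":0,"dy":0,"dz":0,"turn":0,"gripper":1}

```text
t: 61.62
ee_pos: [0.4857, 0.1396, 0.3587]
tool_rot: [-0.552, -0.43, 0.562, -0.442]
wrist_force: [-0.2, -0.4, 0.3]
opening: 1.003
```

```bash
python3 - <<'E'
from h import *
from cap import snap
go([0.4867,0.1,0.35],-13)
snap("wrist","w23"); snap("top","t23")
p=cv2.imread("pics/t23.png"); cv2.imwrite("pics/t23a.png",cv2.resize(p[105:240,205:475],None,fx=2.9,fy=2.9,interpolation=cv2.INTER_CUBIC))
p=cv2.imread("pics/w23.png"); cv2.imwrite("pics/w23a.png",cv2.resize(p[30:330,200:500],None,fx=2,fy=2,interpolation=cv2.INTER_CUBIC))
E
```

```text
tcp [0.4857 0.1396 0.3587] jawyaw -13.9 toolx [-0.001 -0.023 -1.   ] shift mm [ 9.6 10.5 38. ] t 61.62
world yaw change 0.9 -> turn -0.9
```

View pics/t23a.png

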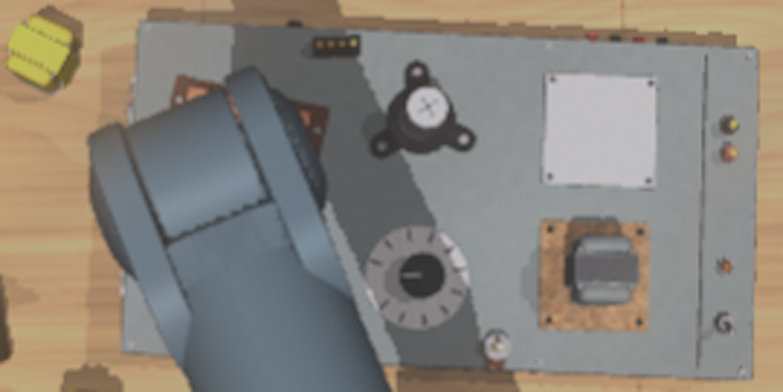

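View pics/w23.png

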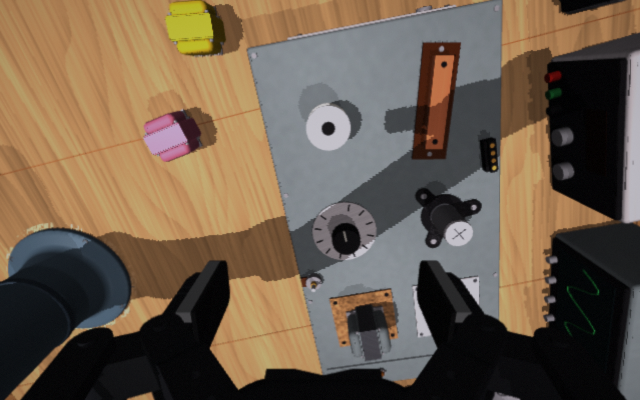

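```bash
python3 - <<'E'
from h import *
import pickle
T=lambda x,y:(205-.33+x/2.9,105-.33+y/2.9)
def cc(e):
    e=e[:,:2];return np.linalg.lstsq(np.c_[2*e,np.ones(len(e))],(e**2).sum(1),rcond=None)[0][:2].round(4)
i,p,d=pickle.load(open("pics/t23.pkl","rb"))
print("TOP cap",plane(i,[T(429,107)],.128).round(4),"flange",cc(plane(i,[T(417,71),T(381,146),T(464,140)],.073)))
g=plane(i,[T(547,230),T(641,231),T(640,321),T(548,321)],.073);c=plane(i,[T(573,249),T(638,249),T(638,287),T(573,287)],.129);print("gasket",g.mean(0).round(4),"bell",c.mean(0).round(4))
print("knob",plane(i,[T(423,275)],.097).round(4),"dial",cc(plane(i,[T(364,277),T(469,277),T(416,226),T(416,330)],.073)))
i,p,d=pickle.load(open("pics/w22.pkl","rb"))
print("W22 knob",plane(i,[(322,165)],.097).round(4),"dial",cc(plane(i,[(282,156),(361,156),(321.5,117),(320,195)],.073)),"cap",plane(i,[(462.5,146)],.128).round(4),"flange",cc(plane(i,[(418,110),(479.5,124),(430,170.5)],.073)))
cv2.imwrite("pics/w22a.png",cv2.resize(p[105:325,270:400,::-1],None,fx=2.7,fy=2.7,interpolation=cv2.INTER_CUBIC))
i,p,d=pickle.load(open("pics/w23.pkl","rb"))
b=plane(i,[(444.5,65),(435,142)],.085); s=plane(i,[(440,45.5),(429.5,154.5)],.073); print("W23 bar",b.mean(0).round(4),"strip",s.mean(0).round(4),[np.degrees(np.arctan2(*(q[0]-q[1])[1::-1])).round(1) for q in(b,s)])
print("spool",plane(i,[(328.5,128.5)],.11).round(4))
i,p,d=pickle.load(open("pics/w2.pkl","rb")); print("spool before",plane(i,[(269.5,127.5)],.11).round(4))
E
```

```text
TOP cap [[ 0.6254 -0.0013  0.128 ]] flange [0.6258 0.0015]
gasket [ 0.4816 -0.1475  0.073 ] bell [ 0.4842 -0.1458  0.129 ]
knob [[0.4845 0.0058 0.097 ]] dial [0.4838 0.0096]
W22 knob [[0.4865 0.0089 0.097 ]] dial [0.4869 0.0116] cap [[0.6275 0.0011 0.128 ]] flange [0.6275 0.0023]
W23 bar [0.6364 0.156  0.085 ] strip [0.6342 0.1579 0.073 ] [np.float64(75.8), np.float64(77.1)]
spool [[0.4998 0.165  0.11  ]]
spool before [[0.4995 0.1653 0.11  ]]
```

View pics/w22a.png

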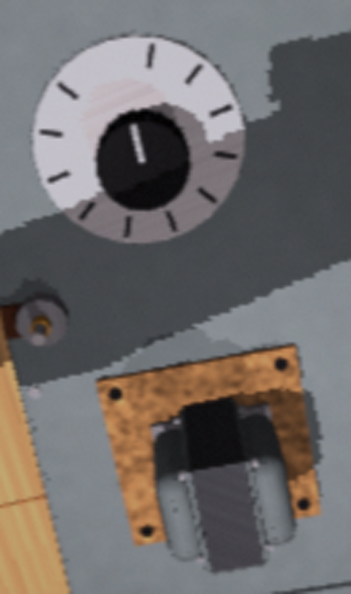

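The knob is the worst, about 3 mm off in −y in both views. There is plenty of time, so I'll regrip it and recentre it.

```bash
python3 - <<'E'
from h import *
go([0.4868,0.0085,0.15],-13.9)
E
```

```text
tcp [0.4858 0.1379 0.3588] jawyaw -14.1 toolx [-0.001 -0.022 -1.   ] shift mm [211.7  31.5 120.6] t 61.73
world yaw change 0.2 -> turn -0.2
```

Emit:
step_arm:
  rows:
    - {"dx":10,"dy":5,"dz":15,"turn":0,"gripper":1}
    - {"dx":10,"dy":6,"dz":24,"turn":0,"gripper":1}
    - {"dx":10,"dy":6,"dz":26,"turn":0,"gripper":1}
    - {"dx":15,"dy":6,"dz":24,"turn":0,"gripper":1}
    - {"dx":25,"dy":4,"dz":14,"turn":0,"gripper":1}
    - {"dx":30,"dy":2,"dz":6,"turn":0,"gripper":1}
    - {"dx":30,"dy":0,"dz":2,"turn":0,"gripper":1}
    - {"dx":30,"dy":0,"dz":0,"turn":0,"gripper":1}
    - {"dx":25,"dy":0,"dz":0,"turn":0,"gripper":1}
    - {"dx":10,"dy":0,"dz":0,"turn":0,"gripper":1}
    - {"dx":0,"dy":0,"dz":0,"turn":0,"gripper":1}

```text
t: 63.1
ee_pos: [0.4804, -0.011, 0.1573]
tool_rot: [-0.559, -0.42, 0.571, -0.43]
wrist_force: [-0.6, 0.3, 0.3]
opening: 0.998
```

```bash
python3 - <<'E'
from h import *
from cap import snap
go([0.4868,0.0085,0.10],-13.9)
i,p,d=snap("wrist","w24")
E
```

```text
tcp [ 0.4804 -0.011   0.1573] jawyaw -16.1 toolx [-0.005 -0.022 -1.   ] shift mm [ 56.8   0.7 -21.7] t 63.1
world yaw change 2.2 -> turn -2.2
```

View pics/w24.png

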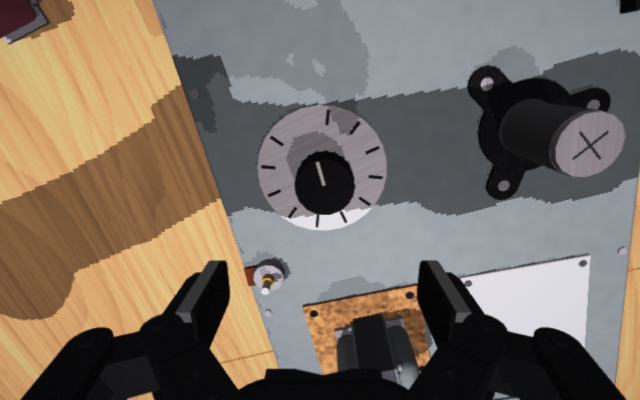

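```bash
python3 - <<'E'
from h import *
import pickle
i,p,d=pickle.load(open("pics/w24.pkl","rb"))
e=plane(i,[(258,168),(387,166),(324,104),(322,230.5)],.073)[:,:2]
print("dial",np.linalg.lstsq(np.c_[2*e,np.ones(4)],(e**2).sum(1),rcond=None)[0][:2].round(4))
k=plane(i,[(295,185),(354,185),(325,214)],.097)[:,:2]; c=np.linalg.solve(np.c_[2*k,np.ones(3)],(k**2).sum(1))[:2]; print("knob",c.round(4),np.linalg.norm(k[0]-c).round(4))
X=[c[0],c[1],.0795]; go(X,-13.9)
E
```

```text
dial [0.4869 0.0111]
knob [0.4872 0.0076] 0.0189
tcp [ 0.4808 -0.0109  0.1578] jawyaw -16.1 toolx [-0.004 -0.021 -1.   ] shift mm [ 77.8   0.9 -21.3] t 63.15
world yaw change 2.2 -> turn -2.2
```

Emit:
step_arm:
  rows:
    - {"dx":0,"dy":0,"dz":-12,"turn":0,"gripper":1}
    - {"dx":8,"dy":0,"dz":-7,"turn":0,"gripper":1}
    - {"dx":15,"dy":0,"dz":-1,"turn":0,"gripper":1}
    - {"dx":18,"dy":0,"dz":0,"turn":0,"gripper":1}
    - {"dx":12,"dy":0,"dz":0,"turn":0,"gripper":1}
    - {"dx":5,"dy":0,"dz":0,"turn":0,"gripper":1}
    - {"dx":0,"dy":0,"dz":0,"turn":0,"gripper":1}

```text
t: 64.03
ee_pos: [0.4891, 0.0107, 0.0976]
tool_rot: [-0.56, -0.421, 0.568, -0.432]
wrist_force: [-0.4, 0.4, 0.2]
opening: 1.001
```

```bash
python3 - <<'E'
from h import *
go([0.4872,0.0078,0.0795],-16)
E
```

```text
tcp [0.4891 0.0107 0.0976] jawyaw -15.8 toolx [ 0.001 -0.019 -1.   ] shift mm [18.1 -1.2  3. ] t 64.03
world yaw change -0.2 -> turn 0.2
```

Emit:
step_arm:
  rows:
    - {"dx":5,"dy":-1.2,"dz":2.6,"turn":0,"gripper":1}
    - {"dx":6,"dy":0,"dz":0,"turn":0,"gripper":1}
    - {"dx":3,"dy":0,"dz":0,"turn":0,"gripper":1}
    - {"dx":1.5,"dy":0,"dz":0,"turn":0,"gripper":1}
    - {"dx":0,"dy":0,"dz":0,"turn":0,"gripper":0.7}
    - {"dx":0,"dy":0,"dz":0,"turn":0,"gripper":0.4}
    - {"dx":0,"dy":0,"dz":0,"turn":0,"gripper":0.2}
    - {"dx":0,"dy":0,"dz":0,"turn":0,"gripper":0.2}
    - {"dx":0,"dy":0,"dz":0,"turn":0,"gripper":0.2}
    - {"dx":0,"dy":0,"dz":0,"turn":0,"gripper":0.2}
  grip_force: 25

```text
t: 65.28
ee_pos: [0.4886, 0.0082, 0.0826]
tool_rot: [-0.561, -0.42, 0.567, -0.432]
wrist_force: [-0.4, 0.4, -0.2]
opening: 0.444
```

```bash
python3 - <<'E'
from h import *
o=robot.get_obs()["ee_pos"]; go([o[0]-.0004,o[1]+.0034,o[2]+.003])
E
```

```text
tcp [0.4886 0.0082 0.0826] jawyaw -15.8 toolx [ 0.004 -0.018 -1.   ] shift mm [-3.1 -1.3 -3.1] t 65.28
```

Emit:
step_arm:
  rows:
    - {"dx":-2.5,"dy":0,"dz":0,"turn":0,"gripper":0.2}
    - {"dx":-1,"dy":-1.5,"dz":-1.5,"turn":0,"gripper":0.2}
    - {"dx":0,"dy":-1,"dz":-1.5,"turn":0,"gripper":0.2}
    - {"dx":0,"dy":0,"dz":0,"turn":0,"gripper":0.2}

```text
t: 65.78
ee_pos: [0.4868, 0.0122, 0.0862]
tool_rot: [-0.561, -0.421, 0.567, -0.432]
wrist_force: [0.1, 1.2, -0.3]
opening: 0.443
```

```bash
python3 - <<'E'
from h import *
go([.4869,.0115,.0826])
E
```

```text
tcp [0.4868 0.0122 0.0862] jawyaw -15.8 toolx [ 0.004 -0.018 -1.   ] shift mm [3.6 0.3 0.6] t 65.78
```

Emit:
step_arm:
  rows:
    - {"dx":2,"dy":0,"dz":0.5,"turn":0,"gripper":0.2}
    - {"dx":1.5,"dy":0,"dz":0,"turn":0,"gripper":0.2}
    - {"dx":0,"dy":0,"dz":0,"turn":0,"gripper":0.2}

```text
t: 66.15
ee_pos: [0.4867, 0.0117, 0.0825]
tool_rot: [-0.561, -0.421, 0.567, -0.432]
wrist_force: [0.0, 0.2, 2.2]
opening: 0.445
```

Emit:
step_arm:
  rows:
    - {"dx":0.8,"dy":0,"dz":0,"turn":0,"gripper":0.2}
    - {"dx":0,"dy":0,"dz":0,"turn":0,"gripper":0.2}

```text
t: 66.4
ee_pos: [0.4869, 0.0116, 0.0826]
tool_rot: [-0.561, -0.421, 0.567, -0.432]
wrist_force: [0.3, -0.4, 0.1]
opening: 0.444
```

In contact (z stalls at 82.6 mm). Release, rise and retreat.

Emit:
step_arm:
  rows:
    - {"dx":0,"dy":0,"dz":0,"turn":0,"gripper":0.6}
    - {"dx":0,"dy":0,"dz":0,"turn":0,"gripper":1}
    - {"dx":0,"dy":0,"dz":0,"turn":0,"gripper":1}
    - {"dx":0,"dy":0,"dz":0,"turn":0,"gripper":1}
    - {"dx":-10,"dy":0,"dz":0,"turn":0,"gripper":1}
    - {"dx":-25,"dy":0,"dz":0,"turn":0,"gripper":1}
    - {"dx":-35,"dy":0,"dz":0,"turn":0,"gripper":1}
    - {"dx":-40,"dy":0,"dz":0,"turn":0,"gripper":1}
    - {"dx":-40,"dy":0,"dz":0,"turn":0,"gripper":1}
    - {"dx":-40,"dy":0,"dz":0,"turn":0,"gripper":1}
    - {"dx":-30,"dy":0,"dz":0,"turn":0,"gripper":1}
    - {"dx":0,"dy":0,"dz":0,"turn":0,"gripper":1}

```text
t: 67.9
ee_pos: [0.4863, 0.0134, 0.3121]
tool_rot: [-0.563, -0.42, 0.567, -0.43]
wrist_force: [0.1, 0.1, 0.4]
opening: 1.0
```

```bash
python3 - <<'E'
from h import *
from cap import snap
snap("wrist","w25"); i,p,d=snap("side","s25")
q=cv2.imread("pics/s25.png"); cv2.imwrite("pics/s25a.png",cv2.resize(q[130:370,250:500],None,fx=2.4,fy=2.4))
o=robot.get_obs(); print(o["ee_pos"],o["t"])
E
```

```text
[0.4843678  0.01318921 0.30930765] 68.0
```

View pics/w25.png

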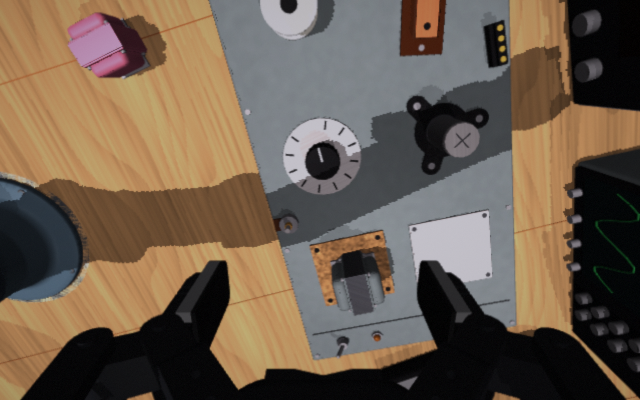

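View pics/s25a.png

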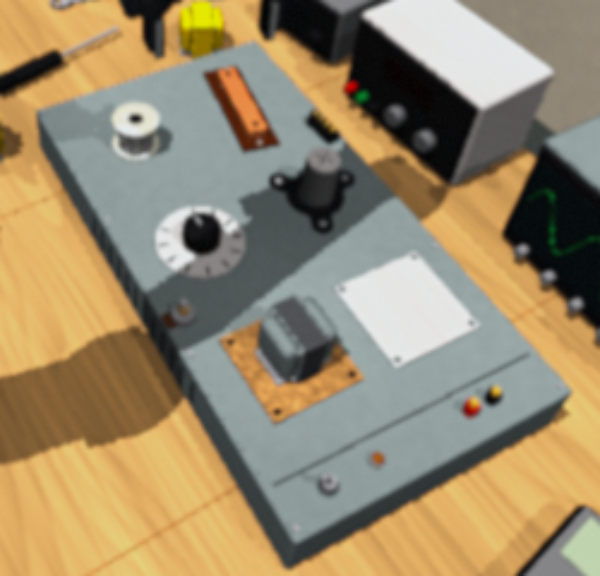

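```bash
python3 - <<'E'
from h import *
import pickle
i,p,d=pickle.load(open("pics/w25.pkl","rb"))
e=plane(i,[(283.5,156),(361,156),(322,117),(322,194.5)],.073)[:,:2]
print("dial",np.linalg.lstsq(np.c_[2*e,np.ones(4)],(e**2).sum(1),rcond=None)[0][:2].round(4),"knob",plane(i,[(322.5,162.5)],.097).round(4))
robot.job_done()
E
```

```text
dial [0.4869 0.0115] knob [[0.487  0.0111 0.097 ]]
the job is handed in; nothing more can be done
```

All four parts are standing on their own mountings, and I handed the job in at about 68 s. I parked the knob cap on the blank plate, then placed the bell on the gasket, the bar on the strip, the capacitor on the flange and the knob on the dial. Both later regrips and releases were the knob only, to recentre it after it first landed about 3 mm off.

| Part | Offset from its mounting at the last check |
|---|---|
| Knob cap | under 1 mm |
| Capacitor | 1–1.5 mm in the wrist views, about 3 mm in the top view |
| Bus bar | 1–2 mm off the strip's centreline; yaw matches within 0.1° close up, 1.3° in a coarser view |
| Transformer bell | 2–3 mm, mostly in x; yaw within about 0.3° of the gasket |

- **Scene:** the spool is unmoved and the blank plate is empty. The side view shows everything upright.
- **Disagreements:** the top camera differs from the wrist camera by 1–3 mm. That is at or slightly beyond its stated calibration, so I went by the wrist views.
- **Tool tilt:** the tool drifted up to about 4° during moves. I corrected the worst of it before picking up the bar. The bell was set down with the tool about 2° off vertical, and it looks level in the side view.

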